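# Set the well comb of a gel caster

## Robot

A 6-joint arm with a two-finger parallel gripper is mounted at the origin on a cart in front of the work surface, level with it; the furniture and walls round the work are solid. World frame = base frame: x ahead of the robot, y to its left, z up, the work surface at z = 0. Lengths are in m, angles in rad, forces in N, time in s.
With the tool pointing down it reaches from about 0.15 to 0.775 m from the base axis. Payload 6.1 kg.
Tool frame: the origin (TCP) lies at the very end of the fingers, on their centre line; the grasp point (between the pads) lies 19 mm behind it; z points along the fingers, y is the direction in which the jaws open and shut (so a half turn about z gives the same grasp; the last joint's range is limited). The gripper opens to 85 mm and grips with 20 to 120 N. Pads are 22 mm wide; open, the fingers measure 114 mm over their backs; the gripper's body (76 mm by 85 mm) begins 54 mm behind the grasp point. The pads swing forward as they close: fully open they stand 13 mm farther back than shut.
Start: joints at [1.164, 0.126, -0.04, 1.405, 0, 1.571], TCP at [0.208, 0.482, 0.207] pointing down, gripper open.
Joint ranges: [-2.72, 2.72], [-0.95, 1.95], [-1.27, 1.35], [-1.78, 2.02], [-1.46, 1.47], [-3.14, 3.14]. Speed limits (rad/s): [2.39, 2.39, 3.01, 3.14, 3.14, 3.14].

## Interface

Orientations are given as a unit quaternion [w, x, y, z].
In Python, from workcell import * gives the robot as it stands. The module is installed in compiled form; this text tells all that it offers.
- The arm moves only by the tool carry_out, never from a script. Its arguments are lists of equal length, an entry for each row: "delta_pos": the shift along the tool's x, y, z in m, a list of three; "turn": the turn about the tool's z in rad. A call has 1 to 10 rows; each row shifts and turns the commanded pose from where the row before left it, along the tool's axes as they then stand; what a row does not reach is not made up. A row lasts 1/8 s, in which the tool goes at most 62.5 mm and 10.7 degrees, less where a joint would pass 70% of its speed; a pose out of reach is approached as far as the arm can. A call is refused whole if a number of a shift passes 0.0625 or a number of a turn 0.188, either way. A call with a gripper value outside its range is refused whole. "fingers" is the opening, from 0 (shut) to 1 (fully open), set as the call begins (left out, the last holds). The fingers move at their own pace and stop on an object; "force" is the grip in N (left out, the last holds). Time passes only in rows, so rows that do not move let the fingers close. It gives the time, the measured TCP pose, the force and the opening at its end, in the units of the state.
- read_state(): the state, without advancing time (a new reading comes with each control period).
- camera(name): name is "scene" or "top"; returns a dict with "img" (400x640x3 uint8, red, green, blue), "fovy" (degrees; the focal length in pixels is half the picture's height over the tangent of half this angle, whatever the lens; pixels are square), "cx", "cy" (the principal point, pixels), "rvec" (rotation vector, rad) and "tvec" (3), from world to camera coordinates, as OpenCV has them. Camera axes: x right, y down, z forward; pixel columns grow to the right and rows downward; lengths in m; the calibration is good to about 2 mm. A picture is of the moment at which its call begins. There is no depth.
- close_job(): hands the job in, once; it reports no verdict.
Trained networks look in the newest picture that a camera, given by its name, has taken for a name from the list of things; names that differ only in an ending like _2 or _b are one class to them, and where a whole thing is asked for, a point or a joint stands for the part that bears it (a point fixed in the world has none). Each returns a list of dicts, best first, with "confidence" (0 to 1); they miss things now and then, are a little off and sometimes report something else, mostly with a low value. They report only what shows in the picture. A call takes as long as a camera call. They do not tell look-alikes from the thing itself.
- regions_of(camera, thing): "mask" (400x640 bool, what is visible of it) and "extent" ([left, top, right, bottom] in pixels, round what is visible of it).
- spot_point(camera, thing): "uv" ([column, row] in pixels: a listed point, or the origin of a listed thing).
The state is a dict: "time_s": time; "q": joint angles; "dq": joint speeds; "joint_torque": joint torques, N m; "ee_pos": TCP position; "tool_rot": TCP orientation; "wrist_force": force on the tool from outside, world axes, zero at the start; "wrist_torque": the same for the moment, N m; "gripper_width": opening from 0.0 (shut) to 1.0 (fully open).
Only numpy, scipy, OpenCV 4.12 (cv2) and the standard library are available. Lean on these libraries where they do the work, as an engineer would, in place of code of your own. Each camera call takes 0.05 s, during which the arm holds its last target.

## Task

Set up the gel caster: slide the blue well comb straight up out of the slotted comb rack, hang it in the notches of the black carrier over the gel tray and let go of it. Then turn the red thumbscrew clockwise until it seats (the comb's teeth are then down on the tray floor), back it off a quarter turn so that the teeth stand just clear of the floor, and finish while still holding the thumbscrew there in the gripper, so that I can tighten its lock nut. Leave the white comb in the rack, and do not knock over or shift the two vials.

Things in the scene. Friction and masses are not known exactly. Their poses are not given: they have to be found in the camera images.
- blue_comb_grip (a point): Blue well comb, 40 g; point: centre of its grip bar; z up, y along the bar. Bar 10 thick (x), 112 long, 26 mm tall (13 above and below the point). Below it a 4 mm thick, 84 mm wide toothed plate, tips 47 mm below the point. The bar's ends overhang the plate 14 mm each; the comb hangs on these in rack and carrier.
- white_comb_grip (a point): White comb, same shape, size and point, narrower teeth. It stands in the rack parallel to the blue comb, 60 mm from it (centre to centre); which of them is nearer the robot changes. Leave it there.
- comb_rack: Fixed grey comb rack, 94 x 116 x 65 mm, origin centre of underside, z up. Two 12 mm thick end walls centred at y = +-51 mm, with 13 mm wide, 20 mm deep slots at x = -30, -10, 10, 30 mm; combs in the outer two. 90 mm open between the walls, so a bar can be taken at its middle. Bar leaves the slots after rising 20 mm, teeth pass the wall tops after 54 mm.
- gel_caster: Fixed grey gel caster, 170 x 225 mm, about 150 mm tall; origin on the worktop below the carrier's middle, z up. Tray towards -x; aluminium column with the thumbscrew at y = -107 mm (column top 62 x 36 mm, 110 mm above the worktop).
- carrier_seat (a point): Black comb carrier on the caster; point midway between its two notches, at the level where the bar ends rest (57 mm up, rising 4 mm per turn of the screw); z up, y from notch to notch. Notches at y = +-51 mm, 12 long, 13 mm wide, lips flared, 16 mm high. Hung comb: bar centre 13 mm above this point, y along this y either way. Between the notches nothing is higher than the point.
- gel_tray: Clear gel tray with white floor, fixed in the caster under the carrier, 130 x 104 x 24 mm; origin on its underside below the carrier's middle, floor 5 mm above that.
- thumbscrew_grip (a point): Centre of the thumbscrew's red spade head, on its vertical axis, 139 mm above the worktop. Paddle 38 mm long (x of the point), 10 thick (y), 24 tall (12 above and below the point); it turns with the screw and stays at this height. Grip across the 10 mm, from above. Collar (radius 9 mm) and brass lock nut begin 11 mm below the point, column top 29 mm below.
- thumbscrew (a joint): Angle of the thumbscrew, rad: 0 = seated on a hard stop (comb's teeth on the tray floor); positive = unscrewed, anticlockwise seen from above; a quarter turn back from the seat reads 1.57. Starts 1.0 to 2.2, stays where it is left, turns against 0.04 N m of friction.
- red_vial: White vial with a red cap, 27 mm across, 51 mm tall, standing to the right of the caster; origin centre of underside. Leave it standing there.
- plain_vial: Plain white vial, same size and origin, also to the right of the caster. Leave it standing there.
Things that resemble listed ones, but are neither listed nor needed, are in the scene too. There is more than one size of the part that bears blue_comb_grip; the job needs the larger.

How it is judged:
By the outcome, as a careful person would: the job done as asked, in the order asked, and still so for the second after the job is handed in, while the arm keeps its last pose, push and grip.
It also fails if it takes over 54 s, if anything falls off the work surface, if the arm or the gripper's body presses on something with over 40 N, if the wrist force passes 120 N, or if a joint passes its speed limit or range.

## Working session

There is one attempt and no reset: what is moved stays moved. The work goes in short steps, Python scripts to look and compute and a tool call to move; the robot and the scene stay as the last step left them, time stands still between calls to the robot, and variables do not carry over. Pictures are saved under pics/ and viewed, and the job is handed in when it is done.

Besides the shell and the picture viewer there is one more tool, called as name([rows], argument=value, ...), one row to a line, values as JSON. carry_out: Moves the arm, as the interface text tells. Its arguments: {"type":"object","properties":{"delta_pos":{"type":"array"},"turn":{"type":"array"},"fingers":{"type":"number"},"force":{"type":"number"}},"required":["delta_pos","turn"]}

```bash
mkdir -p pics
cat > h.py <<'E'
from workcell import *
import numpy as np, cv2
def K(c):
    f=200/np.tan(np.radians(c["fovy"])/2)
    return np.array([[f,0,c["cx"]],[0,f,c["cy"]],[0,0,1.]])
def proj(c,P):
    return cv2.projectPoints(np.array(P,float).reshape(-1,3),np.array(c["rvec"],float),np.array(c["tvec"],float),K(c),None)[0].reshape(-1,2)
def ray(c,uv):
    R=cv2.Rodrigues(np.array(c["rvec"],float))[0];t=np.array(c["tvec"],float)
    d=R.T@np.linalg.inv(K(c))@np.array([uv[0],uv[1],1.]);o=-R.T@t
    return o,d/np.linalg.norm(d)
def atz(c,uv,z):
    o,d=ray(c,uv);return o+d*(z-o[2])/d[2]
def tri(c1,u1,c2,u2):
    o1,d1=ray(c1,u1);o2,d2=ray(c2,u2)
    s=np.linalg.lstsq(np.c_[d1,-d2],o2-o1,rcond=None)[0]
    a=o1+d1*s[0];b=o2+d2*s[1];return (a+b)/2,np.linalg.norm(a-b)
def save(name,img):
    cv2.imwrite("pics/"+name,cv2.cvtColor(img,cv2.COLOR_RGB2BGR))
E
python3 - <<'E'
from h import *
np.set_printoptions(precision=4,suppress=True)
s=read_state();print(s)
C={}
for n in("scene","top"):
    c=camera(n);C[n]=c;save(n+"0.png",c["img"]);print(n,c["fovy"],c["cx"],c["cy"],ray(c,(c["cx"],c["cy"])))
    for t in["blue_comb_grip","white_comb_grip","comb_rack","gel_caster","carrier_seat","gel_tray","thumbscrew_grip","red_vial","plain_vial"]:
        print(n,t,[(np.round(d["uv"],1).tolist(),round(d["confidence"],2)) for d in spot_point(n,t)])
E
```

```text
{'time_s': 0.0, 'q': array([ 1.164 ,  0.1264, -0.0406,  1.4054, -0.    ,  1.5708]), 'dq': array([ 0.0011,  0.0007, -0.0008, -0.0001, -0.0007,  0.0005]), 'joint_torque': array([ -0.0005, -43.5915,  35.2923,   0.0173,   0.0002,   0.    ]), 'ee_pos': array([0.2075, 0.4817, 0.2064]), 'tool_rot': array([-0.0002,  0.202 ,  0.9794, -0.0008]), 'wrist_force': array([ 0.6773,  0.4733, -0.4953]), 'wrist_torque': array([-0.0016,  0.0207, -0.0286]), 'gripper_width': 0.9952840773270927}
scene 54.249630475271694 312.18774024171006 202.51705538847057 (array([-0.0395, -0.7768,  0.7871]), array([ 0.4986,  0.6189, -0.6069]))
scene blue_comb_grip [([274.7, 176.6], 0.79), ([252.9, 177.4], 0.64)]
scene white_comb_grip [([233.0, 182.4], 0.59), ([329.7, 208.2], 0.18)]
scene comb_rack [([244.5, 193.9], 0.58)]
scene gel_caster [([312.0, 219.1], 0.7)]
scene carrier_seat [([315.2, 203.5], 0.6), ([313.2, 218.0], 0.33)]
scene gel_tray [([312.3, 214.5], 0.65), ([400.7, 318.6], 0.22)]
scene thumbscrew_grip [([326.5, 207.2], 0.67)]
scene red_vial []
scene plain_vial [([400.3, 317.0], 0.51)]
top 50.04531929964821 313.9528342560092 203.1596154331265 (array([ 0.4059, -0.078 ,  1.1857]), array([ 0.0929, -0.0078, -0.9956]))
top blue_comb_grip [([205.4, 217.2], 0.54), ([212.1, 182.8], 0.49)]
top white_comb_grip [([205.8, 218.0], 0.61), ([206.4, 242.5], 0.58)]
top comb_rack [([215.2, 228.1], 0.62)]
top gel_caster [([300.3, 192.0], 0.6)]
top carrier_seat [([297.7, 184.8], 0.8), ([216.1, 227.9], 0.58)]
top gel_tray [([301.3, 191.5], 0.93)]
top thumbscrew_grip [([341.0, 193.0], 0.59)]
top red_vial [([423.0, 176.8], 0.42)]
top plain_vial [([448.4, 209.4], 0.7)]
```

View pics/scene0.png

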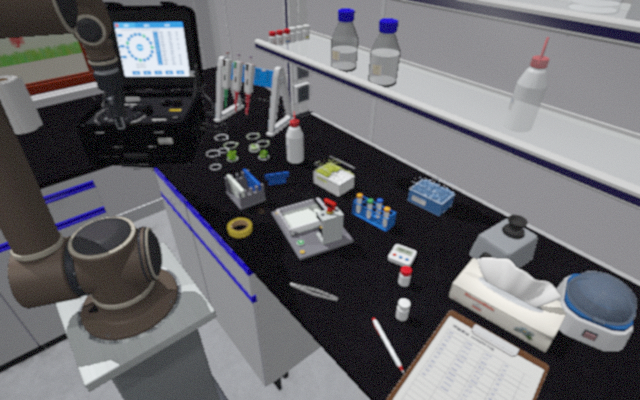

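View pics/top0.png

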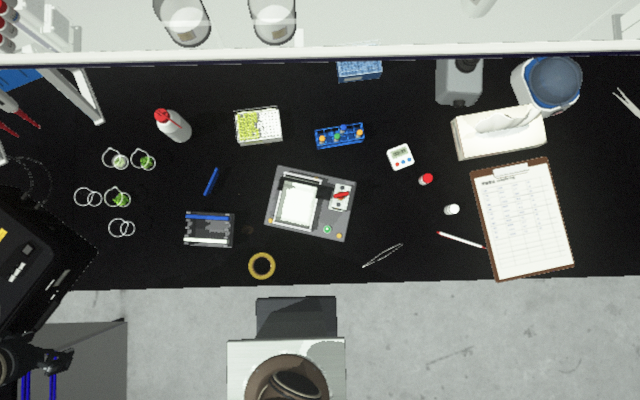

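Run:
```python
import cv2
a=cv2.imread("pics/scene0.png")[120:270,200:400];b=cv2.imread("pics/top0.png")[140:280,160:380]
cv2.imwrite("pics/scene0c.png",cv2.resize(a,None,fx=4,fy=4,interpolation=2))
cv2.imwrite("pics/top0c.png",cv2.resize(b,None,fx=3.6,fy=3.6,interpolation=2))
```

```text
(no output)
```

View pics/scene0c.png

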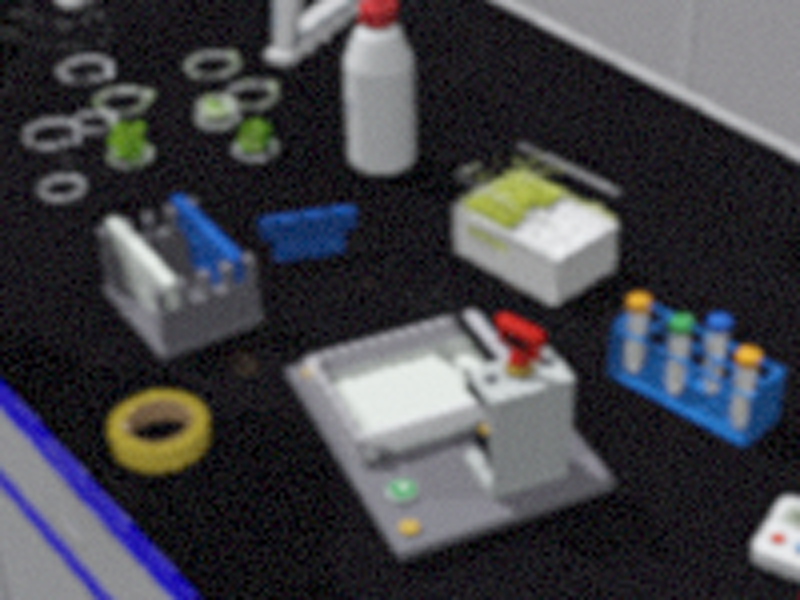

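View pics/top0c.png

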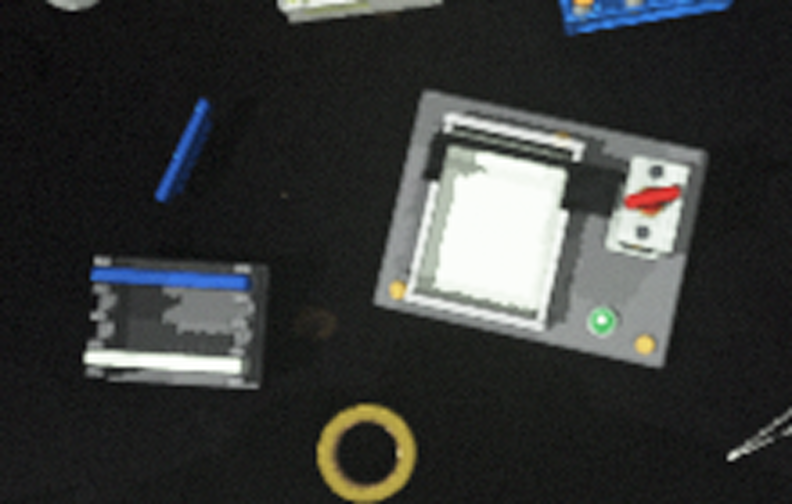

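In the scene view the rack sits at (235,187). It holds a white comb on the near side (233,182) and a blue comb on the far side (253,177). A smaller blue comb stands free at (277,177) in scene and (211,182) in top. The caster is at (312,219), with its red screw at (327,206).

The candidates for the blue comb are the rack one at top (207,218) and the free one at top (211,182). The task says the comb is in the rack and is the larger one, so the rack one fits. I'll measure the lengths to confirm.

```bash
python3 - <<'E'
from h import *
np.set_printoptions(precision=4,suppress=True)
C={n:camera(n) for n in("scene","top")}
S,T=C["scene"],C["top"]
def sp(n,t,i=0):
    r=spot_point(n,t); return [d["uv"] for d in r]
for t,z in[("comb_rack",0),("gel_caster",0),("carrier_seat",.06),("gel_tray",.01),("thumbscrew_grip",.139)]:
    for a in sp("scene",t)[:1]:
        for b in sp("top",t)[:1]:
            p,e=tri(S,a,T,b);print(t,p,round(e,4),"| atz",atz(S,a,z),atz(T,b,z))
for n in C:
    c=C[n]
    hsv=cv2.cvtColor(c["img"],cv2.COLOR_RGB2HSV)
    m=cv2.inRange(hsv,(105,120,60),(125,255,255))
    x0,y0,x1,y1=(200,140,300,220) if n=="scene" else (170,150,250,260)
    k=np.zeros_like(m);k[y0:y1,x0:x1]=m[y0:y1,x0:x1]
    N,l,st,ce=cv2.connectedComponentsWithStats(k)
    for i in range(1,N):
        if st[i,4]>30:
            pts=np.argwhere(l==i)[:,::-1].astype(np.float32)
            print(n,st[i],ce[i],cv2.minAreaRect(pts))
            if n=="top":
                bp=cv2.boxPoints(cv2.minAreaRect(pts)); print(np.array([atz(c,b,.071 if ce[i][1]>200 else .04)for b in bp]))
    m2=cv2.inRange(hsv,(0,150,80),(8,255,255))|cv2.inRange(hsv,(172,150,80),(180,255,255))
    x0,y0,x1,y1=(300,180,360,230) if n=="scene" else (325,180,360,215)
    pts=np.argwhere(m2[y0:y1,x0:x1])[:,::-1].astype(np.float32)+[x0,y0]
    print("red",n,pts.mean(0),cv2.minAreaRect(pts.astype(np.float32)))
E
python3 - <<'E'
import cv2
a=cv2.imread("pics/top0.png")[155:250,255:365]
cv2.imwrite("pics/top0d.png",cv2.resize(a,None,fx=7,fy=6.3 and 7 if 0 else 6,interpolation=0) if 0 else cv2.resize(a,(770,598),interpolation=2) if 0 else cv2.resize(a,None,fx=6,fy=6,interpolation=2))
b=cv2.imread("pics/top0.png")[160:260,165:265]
cv2.imwrite("pics/top0e.png",cv2.resize(b,None,fx=6,fy=6,interpolation=2))
c=cv2.imread("pics/scene0.png")[190:270,260:365]
cv2.imwrite("pics/scene0d.png",cv2.resize(c,None,fx=7,fy=7,interpolation=2))
E
```

```text
comb_rack [0.4456 0.1904 0.0216] 0.0147 | atz [0.4531 0.2221 0.    ] [0.4529 0.1916 0.    ]
gel_caster [ 0.5561 -0.047  -0.0063] 0.006 | atz [ 0.5487 -0.0513  0.    ] [ 0.5577 -0.0488  0.    ]
carrier_seat [ 0.5568 -0.0487  0.0614] 0.0013 | atz [ 0.5586 -0.0476  0.06  ] [ 0.5565 -0.0483  0.06  ]
gel_tray [ 0.5481 -0.0465  0.0244] 0.0165 | atz [ 0.5665 -0.037   0.01  ] [ 0.543  -0.0413  0.01  ]
thumbscrew_grip [ 0.5307 -0.1553  0.1266] 0.0015 | atz [ 0.5193 -0.1666  0.139 ] [ 0.5299 -0.1549  0.139 ]
scene [242 168  19  23 201] [250.9502 179.0398] ((249.75003051757812, 179.75001525878906), (27.577163696289062, 11.31370735168457), 45.0)
scene [264 171  26  15 281] [276.4947 177.3737] ((277.03997802734375, 177.77999877929688), (12.869343757629395, 25.314424514770508), 81.8698959350586)
red scene [329.6939 203.3265] ((330.1000061035156, 202.70001220703125), (13.86362075805664, 10.28591251373291), 63.43495178222656)
top [203 167  15  29 171] [210.8421 181.8187] ((211.19520568847656, 181.77053833007812), (6.289804458618164, 30.869699478149414), 24.443954467773438)
[[0.5438 0.2134 0.04  ]
 [0.6194 0.1787 0.04  ]
 [0.6119 0.1633 0.04  ]
 [0.5364 0.198  0.04  ]]
top [185 214  45   7 196] [206.6582 216.8112] ((206.97584533691406, 216.9103546142578), (44.217681884765625, 4.5215959548950195), 3.3664603233337402)
[[0.4801 0.2502 0.071 ]
 [0.4919 0.2495 0.071 ]
 [0.4821 0.1348 0.071 ]
 [0.4704 0.1356 0.071 ]]
red top [340.7121 194.6364] ((341.1034240722656, 194.75860595703125), (5.942250728607178, 14.112845420837402), 68.19859313964844)
```

View pics/top0d.png

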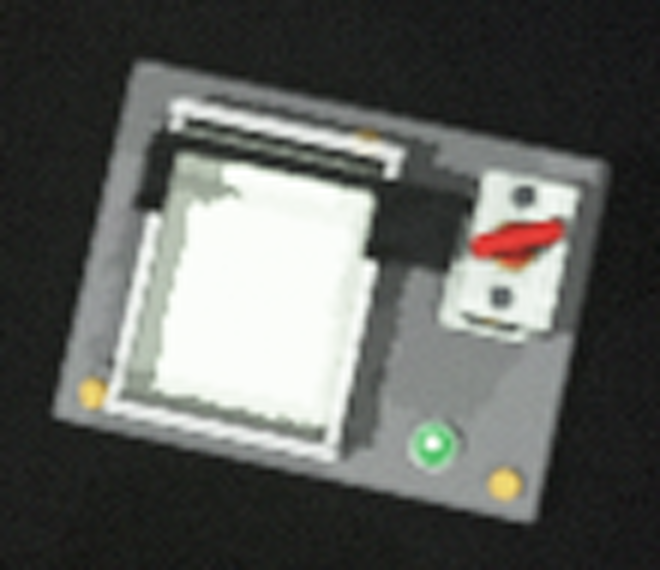

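View pics/top0e.png

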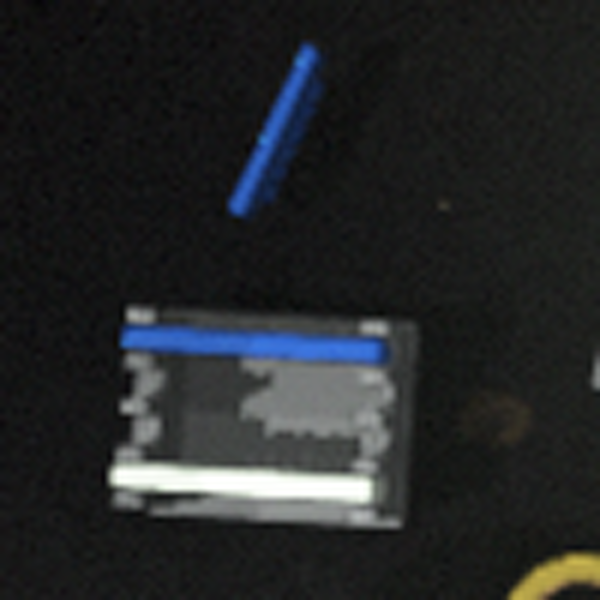

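View pics/scene0d.png

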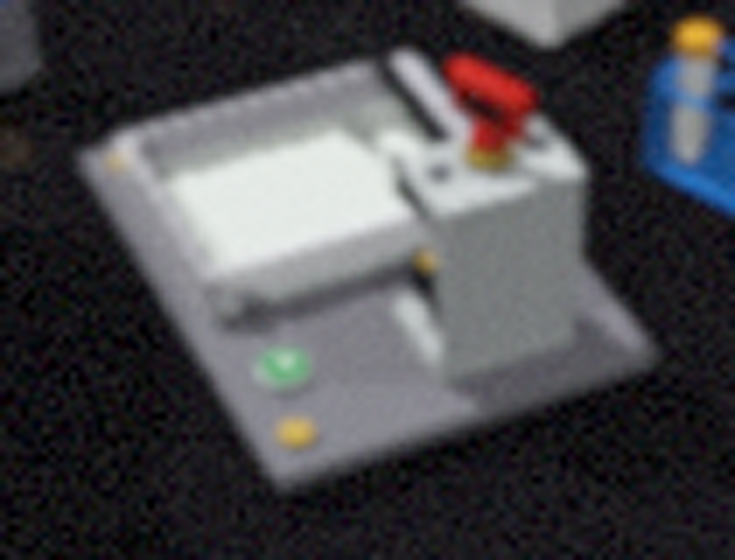

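The rack's blue bar measures about 115 mm and the free one about 83 mm, so the rack comb is the larger one. Next I'll fit the caster pose.

Run:
```python
from h import *
np.set_printoptions(precision=4,suppress=True)
C={n:camera(n) for n in("scene","top")}
S,T=C["scene"],C["top"]
tc=lambda p:(np.array(p)+.5)/6-.5+[255,155]
sc=lambda p:(np.array(p)+.5)/7-.5+[260,190]
# base corners: far-left, far-right, near-right, near-left
t=[tc(p) for p in[(138,60),(609,160),(535,523),(53,418)]]
s={1:sc((660,352)),2:sc((280,488)),3:sc((77,158))}
for i in s: print(i,tri(S,s[i],T,t[i]))
P=np.array([atz(T,u,.01)for u in t]);print(P,P.mean(0))
for a,b in((0,1),(1,2),(2,3),(3,0)):print(np.linalg.norm(P[a]-P[b]))
y=(P[0]-P[1])+(P[3]-P[2]);print("yaw",np.degrees(np.arctan2(-y[0],y[1])))
# column top corners z=.11
ct=[tc(p) for p in[(484,172),(580,186),(551,328)]]
Q=np.array([atz(T,u,.110)for u in ct]);print(Q)
sct=[sc((583,180)),sc((443,212))]
print("col s",[atz(S,u,.11) for u in sct])
# bar orient
for n,c,box in(("top",T,(180,208,236,226)),):
    hsv=cv2.cvtColor(c["img"],cv2.COLOR_RGB2HSV); m=cv2.inRange(hsv,(105,100,50),(125,255,255))
    x0,y0,x1,y1=box;pts=np.argwhere(m[y0:y1,x0:x1])[:,::-1]+[x0,y0]
    cols=[(u,pts[pts[:,0]==u][:,1].mean()) for u in range(188,227)]
    k=np.polyfit(*np.array(cols).T,1);print(k,pts[:,0].min(),pts[:,0].max(),pts.mean(0))
    a=atz(c,(185,np.polyval(k,185)),.071);b=atz(c,(229,np.polyval(k,229)),.071);print(a,b,(a+b)/2,np.degrees(np.arctan2(-(a-b)[0],(a-b)[1])))
# scene ends: project guess
mid=(a+b)/2; 
R=lambda th:np.array([[np.cos(th),-np.sin(th)],[np.sin(th),np.cos(th)]])
```

```text
1 (array([ 0.5734, -0.2053,  0.0171]), np.float64(0.002082223160231095))
2 (array([ 0.4076, -0.1655,  0.0137]), np.float64(3.793619661812473e-05))
3 (array([0.4605, 0.0523, 0.0171]), np.float64(0.000768930989250547))
[[ 0.6258  0.0111  0.01  ]
 [ 0.5736 -0.2054  0.01  ]
 [ 0.4076 -0.1658  0.01  ]
 [ 0.4611  0.0529  0.01  ]] [ 0.517  -0.0768  0.01  ]
0.2226944467595693
0.17063766246963782
0.22514907549861837
0.1699229002770545
yaw -13.659661520739576
[[ 0.5555 -0.1416  0.11  ]
 [ 0.5485 -0.1819  0.11  ]
 [ 0.4888 -0.1677  0.11  ]]
col s [array([ 0.5455, -0.1843,  0.11  ]), array([ 0.4905, -0.1645,  0.11  ])]
[  0.0562 205.2438] 185 229 [206.8058 216.8641]
[0.4859 0.2496 0.071 ] [0.4765 0.1353 0.071 ] [0.4812 0.1925 0.071 ] -4.699860544675252
```

```bash
cat >> h.py <<'E'
def yawof(q):
    w,x,y,z=q
    # tool y axis in world
    return np.degrees(np.arctan2(1-2*(x*x+z*z),2*(x*y-w*z)))
def plan(target,yaw,n,s=None,start=None):
    """straight rows from measured pose to target (x,y,z,yaw deg); tool pointing down"""
    s=s or read_state()
    p,y0=(np.array(s["ee_pos"]),yawof(s["tool_rot"])) if start is None else start
    dy=(yaw-y0+180)%360-180
    t=round(-np.radians(dy)/n,3)
    D=(np.array(target)-p);rows=[];cur=p.copy();yy=y0
    for i in range(n):
        want=p+D*(i+1)/n-cur
        a=np.radians(yy);ty=np.array([np.cos(a),np.sin(a),0]);tz=np.array([0,0,-1.]);tx=np.cross(ty,tz)
        r=[round(float(want@v),3) for v in(tx,ty,tz)]
        cur=cur+r[0]*tx+r[1]*ty+r[2]*tz;yy-=np.degrees(t);rows.append(r)
    print("from",np.round(p,4),round(y0,2),"to",np.round(cur,4),round(yy,2));print(rows);print("turn",t,"x",n)
    return cur,yy
def st():
    s=read_state();print("t",round(s["time_s"],2),"p",np.round(s["ee_pos"],4),"yaw",round(yawof(s["tool_rot"]),2),"q",np.round(s["q"],2),"F",np.round(s["wrist_force"],1),"M",np.round(s["wrist_torque"],2),"w",round(s["gripper_width"],3));return s
E
python3 - <<'E'
from h import *
st(); plan([.481,.1925,.16],175.3,11)
E
```

```text
t 1.7 p [0.2077 0.4821 0.2072] yaw 66.69 q [ 1.16  0.13 -0.04  1.41  0.    1.57] F [-0.4  0.3  0. ] M [0.01 0.   0.04] w 0.997
from [0.2077 0.4821 0.2072] 66.69 to [0.4805 0.1924 0.1602] 175.1
[[-0.033, -0.014, 0.004], [-0.03, -0.02, 0.005], [-0.027, -0.025, 0.004], [-0.022, -0.029, 0.004], [-0.016, -0.032, 0.004], [-0.011, -0.035, 0.005], [-0.005, -0.036, 0.004], [0.002, -0.036, 0.004], [0.007, -0.035, 0.005], [0.014, -0.034, 0.004], [0.019, -0.03, 0.004]]
turn -0.172 x 11
```

carry_out([
  [-0.033, -0.014, 0.004],
  [-0.03, -0.02, 0.005],
  [-0.027, -0.025, 0.004],
  [-0.022, -0.029, 0.004],
  [-0.016, -0.032, 0.004],
  [-0.011, -0.035, 0.005],
  [-0.005, -0.036, 0.004],
  [0.002, -0.036, 0.004],
  [0.007, -0.035, 0.005],
  [0.014, -0.034, 0.004],
], turn=[-0.172, -0.172, -0.172, -0.172, -0.172, -0.172, -0.172, -0.172, -0.172, -0.172], fingers=0.45, force=40)

```text
time_s: 2.95
ee_pos: [0.4571, 0.2176, 0.1641]
tool_rot: [0.0, -0.613, 0.79, 0.0]
wrist_force: [0.6, -0.1, 0.5]
gripper_width: 0.451
```

carry_out([
  [0.019, -0.03, 0.004],
  [0, 0, 0],
], turn=[-0.172, 0])

```text
time_s: 3.2
ee_pos: [0.4815, 0.1909, 0.1596]
tool_rot: [-0.0, -0.675, 0.738, 0.0]
wrist_force: [0.0, 0.1, -0.1]
gripper_width: 0.45
```

Run:
```python
from h import *
st(); plan([.481,.1925,.047],175.3,6)
c=camera("top");save("top1.png",cv2.resize(c["img"][140:290,140:340],None,fx=4,fy=4,interpolation=2))
```

```text
t 3.2 p [0.4815 0.1909 0.1596] yaw 174.92 q [ 0.38  0.12 -0.15  1.3  -0.   -1.1 ] F [ 0.   0.1 -0.1] M [ 0.03  0.03 -0.01] w 0.45
from [0.4815 0.1909 0.1596] 174.92 to [0.4807 0.193  0.0466] 175.26
[[-0.0, 0.0, 0.019], [-0.001, 0.0, 0.019], [0.0, 0.0, 0.018], [-0.0, 0.0, 0.019], [-0.0, 0.001, 0.019], [-0.001, -0.0, 0.019]]
turn -0.001 x 6
```

View pics/top1.png

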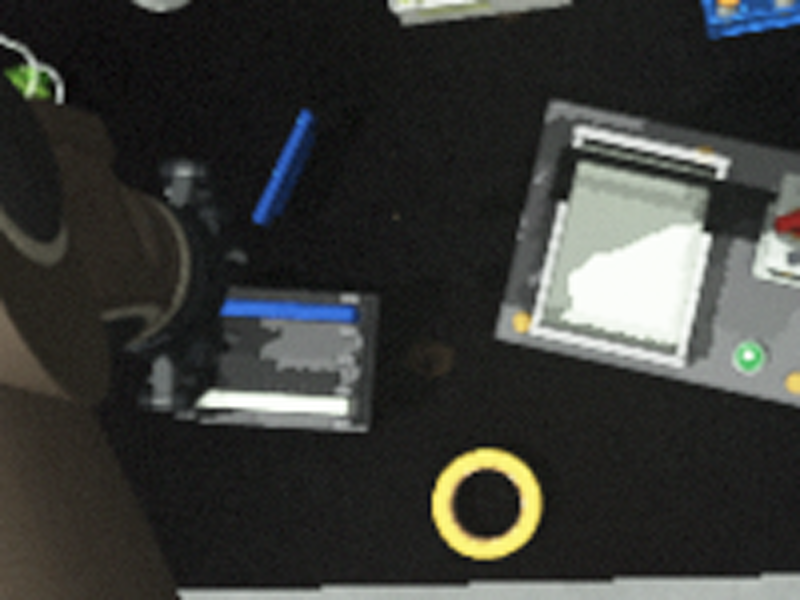

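Run:
```python
from h import *
s=read_state();c=camera("scene");t=camera("top")
p=s["ee_pos"];print(proj(t,p),(proj(t,p)-[140,140])*4)
u=proj(c,[p,[.481,.1925,.058]]);print(u,(u-[180,100])*6)
save("scene1.png",cv2.resize(c["img"][100:200,180:300],None,fx=6,fy=6,interpolation=2))
```

```text
[[198.26234513 214.78561706]] [[233.04938052 299.14246824]]
[[248.18242002 153.22256334]
 [251.27694686 179.74558265]] [[409.09452014 319.33538006]
 [427.66168113 478.47349592]]
```

View pics/scene1.png

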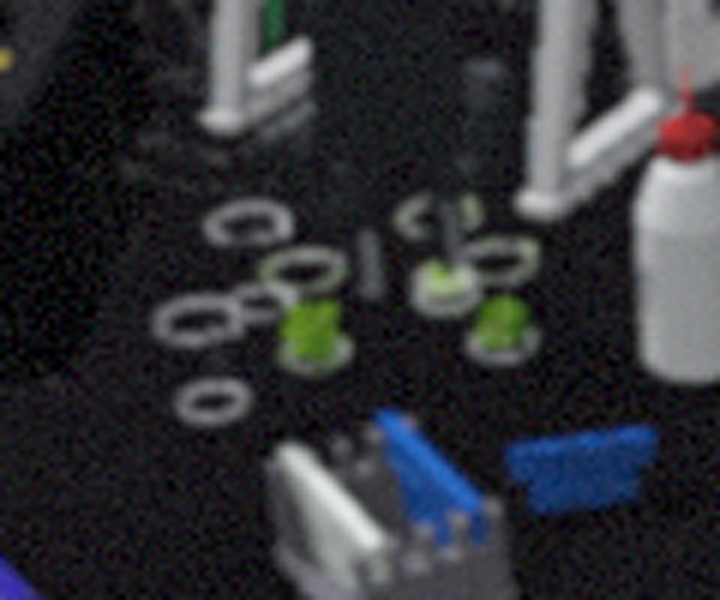

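Blue bar is at about (430,465) in the crop, and the two dark fingers at (372,265) and (450,230) straddle its line. Descending to grasp.

carry_out([
  [0, 0, 0.019],
  [-0.001, 0, 0.019],
  [0, 0, 0.018],
  [0, 0, 0.019],
  [0, 0, 0.019],
  [-0.001, 0, 0.019],
  [0, 0, 0],
], turn=[0, 0, 0, 0, 0, -0.006, 0])

```text
time_s: 4.22
ee_pos: [0.479, 0.1949, 0.0462]
tool_rot: [-0.001, -0.679, 0.734, 0.001]
wrist_force: [-0.0, 0.1, 0.2]
gripper_width: 0.448
```

carry_out([
  [0, 0, 0],
  [0, 0, 0],
  [0, 0, 0],
  [0, 0, 0],
  [0, 0, 0],
  [0, 0, 0],
], turn=[0, 0, 0, 0, 0, 0], fingers=0, force=40)

```text
time_s: 4.97
ee_pos: [0.4807, 0.1944, 0.0472]
tool_rot: [-0.0, -0.678, 0.735, 0.0]
wrist_force: [-0.6, -0.7, -0.5]
gripper_width: 0.0
```

Run:
```python
from h import *
st()
```

```text
t 4.97 p [0.4807 0.1944 0.0472] yaw 175.43 q [ 0.38  0.16 -0.35  1.06  0.   -1.11] F [-0.6 -0.7 -0.5] M [0.03 0.01 0.04] w 0.0
```

Run:
```python
from h import *
s=st();c=camera("scene");t=camera("top")
save("scene2.png",cv2.resize(c["img"][130:230,190:310],None,fx=6,fy=6,interpolation=2))
save("top2.png",cv2.resize(t["img"][150:260,150:260],None,fx=5.4,fy=5.4,interpolation=2))
print((proj(c,s["ee_pos"])-[190,130])*6,(proj(t,s["ee_pos"])-150)*5.4)
```

```text
t 4.97 p [0.4807 0.1944 0.0472] yaw 175.43 q [ 0.38  0.16 -0.35  1.06  0.   -1.11] F [-0.6 -0.7 -0.5] M [0.03 0.01 0.04] w 0.0
[[367.29916702 313.27794054]] [[315.70396567 365.29415494]]
```

View pics/scene2.png

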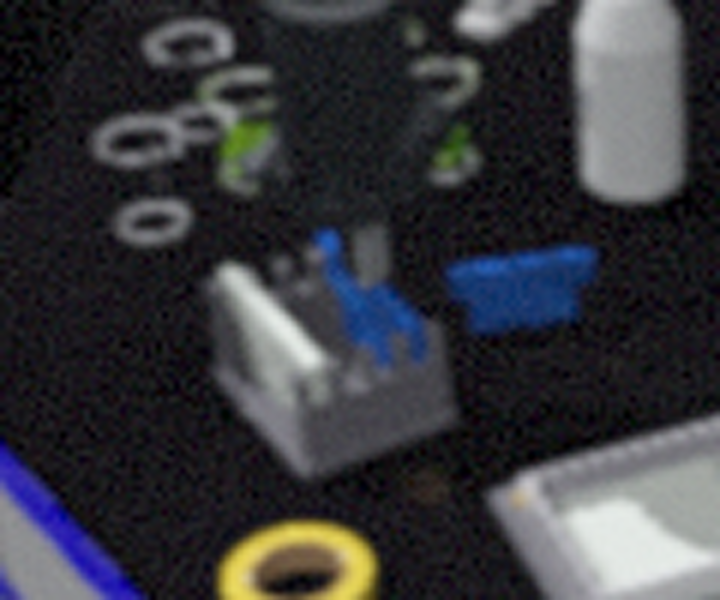

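View pics/top2.png

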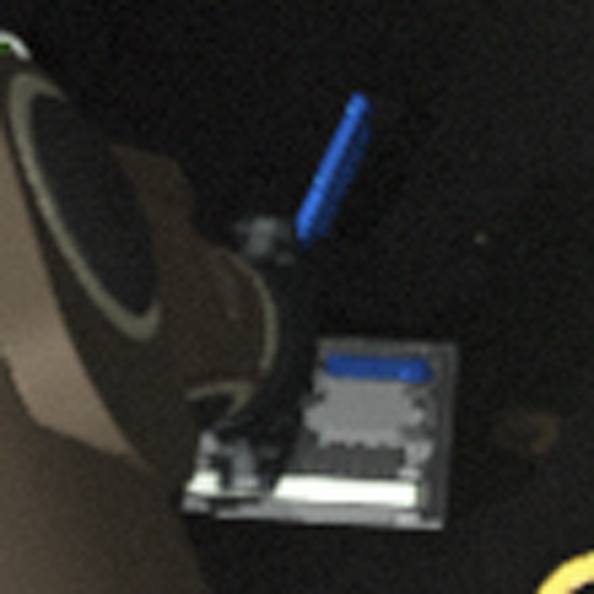

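Run:
```python
from h import *
c=camera("scene")
im=c["img"][160:205,225:280]; im=np.clip(im.astype(float)*1.6,0,255).astype(np.uint8)
save("scene3.png",cv2.resize(im,None,fx=13,fy=13,interpolation=0))
```

```text
(no output)
```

View pics/scene3.png

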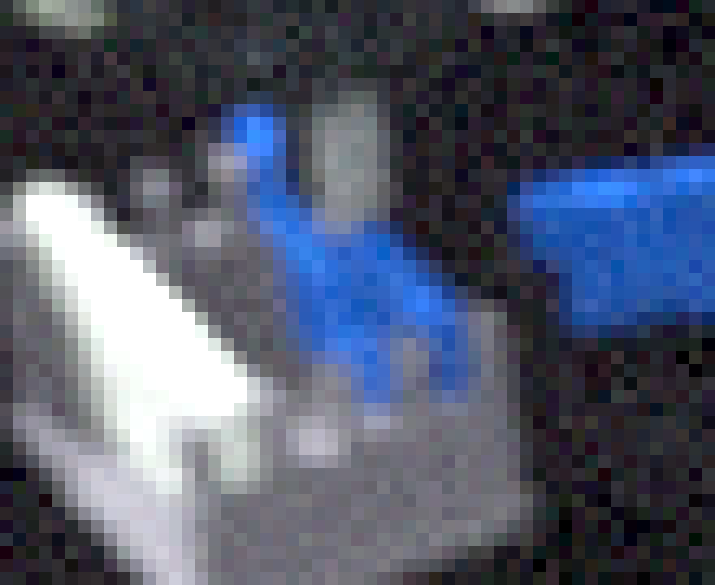

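Run:
```python
from h import *
c=camera("scene")
np.set_printoptions(precision=1,suppress=True)
for x in(.465,.475,.481,.487,.497):
    print(x,[((proj(c,[x,.1835,z])[0]-[225,160])*13) for z in(.05,.071,.09)])
print("bar ends top",[(proj(c,P)[0]-[225,160])*13 for P in([.4856,.2485,.071],[.4767,.1365,.071],[.4767,.1365,.045])])
```

```text
0.465 [array([309.8, 320.4]), array([301.3, 251.9]), array([293.5, 188.8])]
0.475 [array([343.4, 306.2]), array([335.2, 237.9]), array([327.7, 174.9])]
0.481 [array([363.4, 297.8]), array([355.5, 229.6]), array([348.2, 166.6])]
0.487 [array([383.3, 289.4]), array([375.6, 221.2]), array([368.5, 158.4])]
0.497 [array([416.3, 275.5]), array([408.9, 207.5]), array([402.1, 144.7])]
bar ends top [array([237.9, 116.7]), array([442.1, 317.3]), array([451. , 402.6])]
```

carry_out([
  [0, 0, -0.008],
  [0, 0, -0.008],
  [0, 0, 0],
  [0, 0, 0],
], turn=[0, 0, 0, 0])

```text
time_s: 5.68
ee_pos: [0.4808, 0.1944, 0.0633]
tool_rot: [0.0, -0.678, 0.735, -0.0]
wrist_force: [-0.3, 0.3, -0.1]
gripper_width: 0.004
```

Run:
```python
from h import *
st()
c=camera("scene")
im=c["img"][150:205,225:285]; im=np.clip(im.astype(float)*1.6,0,255).astype(np.uint8)
save("scene4.png",cv2.resize(im,None,fx=10,fy=10,interpolation=2))
```

```text
t 5.67 p [0.4808 0.1944 0.0633] yaw 175.44 q [ 0.38  0.15 -0.33  1.09 -0.   -1.11] F [-0.3  0.3 -0.1] M [ 0.02  0.03 -0.03] w 0.004
```

View pics/scene4.png

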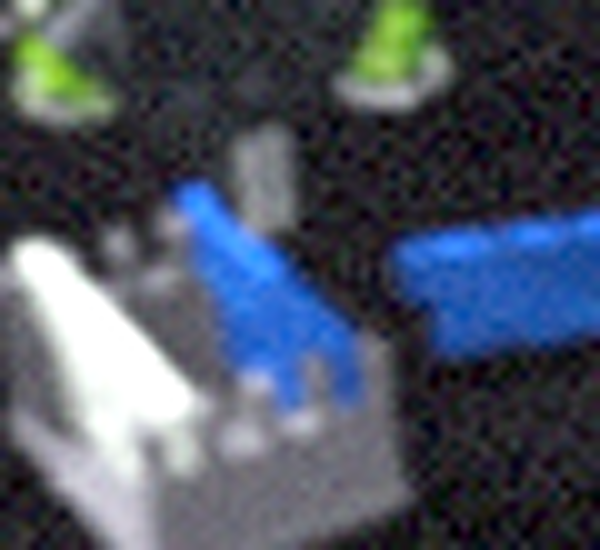

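Run:
```python
from h import *
c=camera("scene");t=camera("top");s=st()
g=lambda im:np.clip(255*(im/255.)**.45,0,255).astype(np.uint8)
save("scene5.png",cv2.resize(g(cv2.GaussianBlur(c["img"],(0,0),.7)[110:200,200:300]),None,fx=6.5,fy=6.5,interpolation=2))
print((proj(c,s["ee_pos"])-[200,110])*6.5)
o,d=ray(c,(252.5,172.5));print(atz(c,(252.5,172.5),.063),atz(c,(252.5,172.5),.08))
```

```text
t 5.83 p [0.4805 0.1944 0.0629] yaw 175.44 q [ 0.38  0.15 -0.33  1.09 -0.   -1.11] F [-0.1  0.4  0.1] M [-0.01  0.05  0.01] w -0.004
[[329.55160948 444.12724422]]
[0.50410669 0.22083255 0.063     ] [0.4913432  0.19740944 0.08      ]
```

View pics/scene5.png

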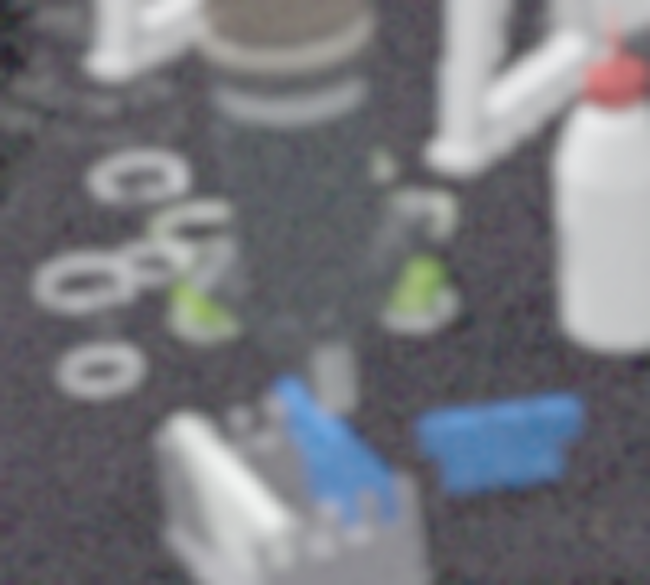

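Grip reads 0 and the comb hasn't moved. In the pictures the shut fingers end right at the bar's top edge, about 20 mm higher than the reported TCP. I'll raise, reopen and look at the fingers against the scene before trying again.

carry_out([
  [0, 0, -0.02],
  [0, 0, -0.02],
  [0, 0, 0],
  [0, 0, 0],
], turn=[0, 0, 0, 0])

```text
time_s: 6.32
ee_pos: [0.4803, 0.1943, 0.1024]
tool_rot: [-0.0, -0.678, 0.735, 0.0]
wrist_force: [0.5, -1.2, 1.0]
gripper_width: -0.003
```

Run:
```python
from h import *
c=camera("scene");s=st()
g=lambda im:np.clip(255*(im/255.)**.45,0,255).astype(np.uint8)
save("scene6.png",cv2.resize(g(cv2.GaussianBlur(c["img"],(0,0),.6)[130:200,220:290]),None,fx=8,fy=8,interpolation=2))
print((proj(c,[s["ee_pos"],s["ee_pos"]+[0,0,.019],s["ee_pos"]+[0,0,.04],[.481,.1925,.071]])-[220,130])*8)
```

```text
t 6.38 p [0.4801 0.1942 0.1021] yaw 175.44 q [ 0.38  0.13 -0.26  1.18 -0.   -1.11] F [-0.7 -0.4  0.4] M [ 0.04  0.02 -0.03] w -0.002
[[235.55808355 307.19468569]
 [230.81089054 267.39946349]
 [225.46221585 222.56208334]
 [247.13165152 371.91672849]]
```

View pics/scene6.png

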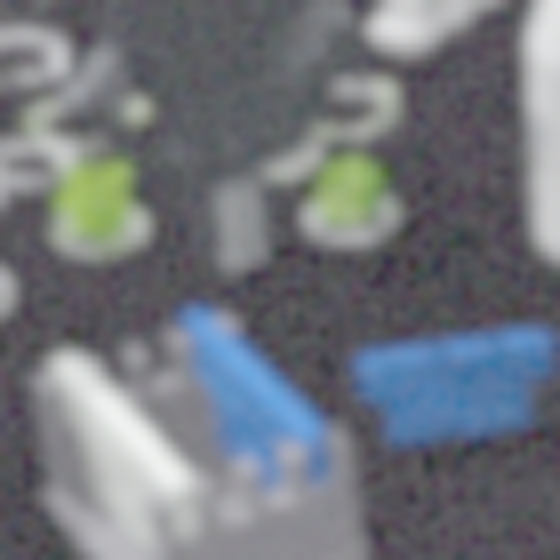

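The visible fingertip (row ~268) is about 20 mm above the projected TCP (row 307). So the real fingers end roughly 22 mm behind the reported TCP. I'll correct for that: open, go deeper and close.

carry_out([
  [0, 0, 0],
  [0, 0, 0],
  [0, 0, 0.01],
  [0, 0, 0.015],
  [0, 0, 0.015],
  [0, 0, 0.015],
  [0, 0, 0.015],
  [0, 0, 0.005],
  [0, 0, 0],
], turn=[0, 0, 0, 0, 0, 0, 0, 0, 0], fingers=0.45)

```text
time_s: 7.5
ee_pos: [0.4805, 0.1944, 0.0279]
tool_rot: [-0.0, -0.678, 0.735, 0.0]
wrist_force: [0.4, 0.4, -0.8]
gripper_width: 0.449
```

carry_out([
  [0, 0, 0],
  [0, 0, 0],
  [0, 0, 0],
  [0, 0, 0],
  [0, 0, 0],
], turn=[0, 0, 0, 0, 0], fingers=0)

```text
time_s: 8.12
ee_pos: [0.4812, 0.1946, 0.0288]
tool_rot: [0.001, -0.678, 0.735, -0.0]
wrist_force: [-0.2, 0.9, 4.7]
gripper_width: 0.102
```

Run:
```python
from h import *
c=camera("scene");s=st()
g=lambda im:np.clip(255*(im/255.)**.45,0,255).astype(np.uint8)
save("scene7.png",cv2.resize(g(cv2.GaussianBlur(c["img"],(0,0),.6)[130:200,220:290]),None,fx=8,fy=8,interpolation=2))
```

```text
t 8.18 p [0.4812 0.1946 0.0288] yaw 175.44 q [ 0.38  0.18 -0.38  1.01 -0.   -1.11] F [0.1 0.6 5.6] M [-0.05  0.01  0.05] w 0.102
```

View pics/scene7.png

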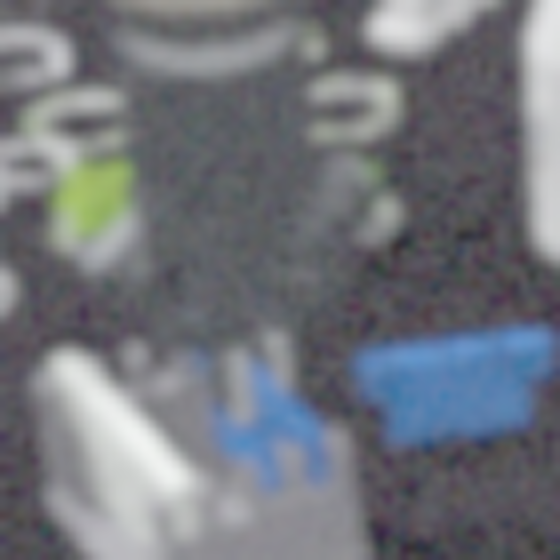

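Gripped now (width 0.10, pads straddle the bar). Lifting straight up.

carry_out([
  [0, 0, -0.004],
  [0, 0, -0.01],
  [0, 0, -0.012],
  [0, 0, -0.014],
  [0, 0, -0.014],
  [0, 0, -0.014],
  [0, 0, -0.014],
  [0, 0, -0.008],
  [0, 0, 0],
], turn=[0, 0, 0, 0, 0, 0, 0, 0, 0], force=60)

```text
time_s: 9.3
ee_pos: [0.481, 0.1946, 0.1188]
tool_rot: [0.0, -0.678, 0.735, -0.0]
wrist_force: [-0.8, 0.6, -1.2]
gripper_width: 0.102
```

Run:
```python
from h import *
c=camera("scene");s=st()
g=lambda im:np.clip(255*(im/255.)**.45,0,255).astype(np.uint8)
save("scene8.png",cv2.resize(g(cv2.GaussianBlur(c["img"],(0,0),.6)[110:210,210:310]),None,fx=6,fy=6,interpolation=2))
plan([.556,-.049,s["ee_pos"][2]],166.34,9)
```

```text
t 9.35 p [0.4807 0.1944 0.1182] yaw 175.44 q [ 0.38  0.13 -0.23  1.21  0.   -1.11] F [ 0.2 -0.4 -1.3] M [0.08 0.08 0.  ] w 0.101
from [0.4807 0.1944 0.1182] 175.44 to [ 0.5559 -0.049   0.1182] 166.16
[[0.026, -0.01, 0.0], [0.026, -0.011, 0.0], [0.026, -0.012, 0.0], [0.026, -0.012, 0.0], [0.025, -0.012, 0.0], [0.026, -0.013, 0.0], [0.025, -0.013, 0.0], [0.024, -0.014, 0.0], [0.025, -0.014, 0.0]]
turn 0.018 x 9
```

View pics/scene8.png

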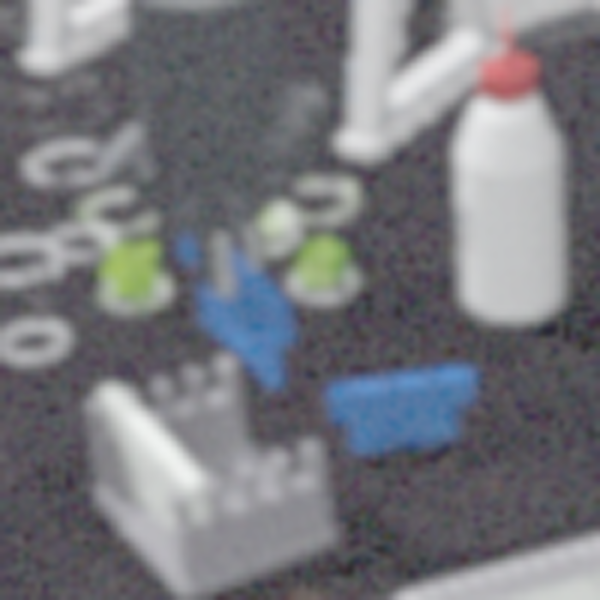

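The comb is out at (245,300) in the crop and the white comb is still in the rack. Now moving over the carrier.

carry_out([
  [0.026, -0.01, 0],
  [0.026, -0.011, 0],
  [0.026, -0.012, 0],
  [0.026, -0.012, 0],
  [0.025, -0.012, 0],
  [0.026, -0.013, 0],
  [0.025, -0.013, 0],
  [0.024, -0.014, 0],
  [0.025, -0.014, 0],
  [0, 0, 0],
], turn=[0.018, 0.018, 0.018, 0.018, 0.018, 0.018, 0.018, 0.018, 0.018, 0])

```text
time_s: 10.6
ee_pos: [0.5558, -0.0504, 0.1172]
tool_rot: [-0.001, -0.616, 0.788, 0.0]
wrist_force: [0.8, -0.1, -0.4]
gripper_width: 0.101
```

Run:
```python
from h import *
c=camera("scene");t=camera("top");s=st()
g=lambda im:np.clip(255*(im/255.)**.55,0,255).astype(np.uint8)
save("scene9.png",cv2.resize(g(c["img"][160:250,260:360]),None,fx=6.5,fy=6.5,interpolation=2))
save("top9.png",cv2.resize(g(t["img"][145:245,250:370]),None,fx=6,fy=6,interpolation=2))
```

```text
t 10.7 p [ 0.5553 -0.0489  0.1175] yaw 166.14 q [-0.09  0.2  -0.15  1.22  0.   -1.42] F [-0.3  0.4 -0.7] M [-0.   -0.03 -0.01] w 0.102
```

View pics/scene9.png

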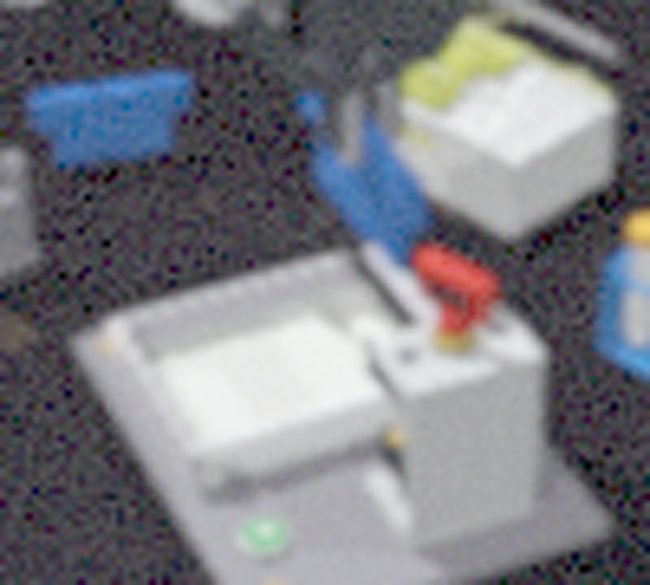

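View pics/top9.png

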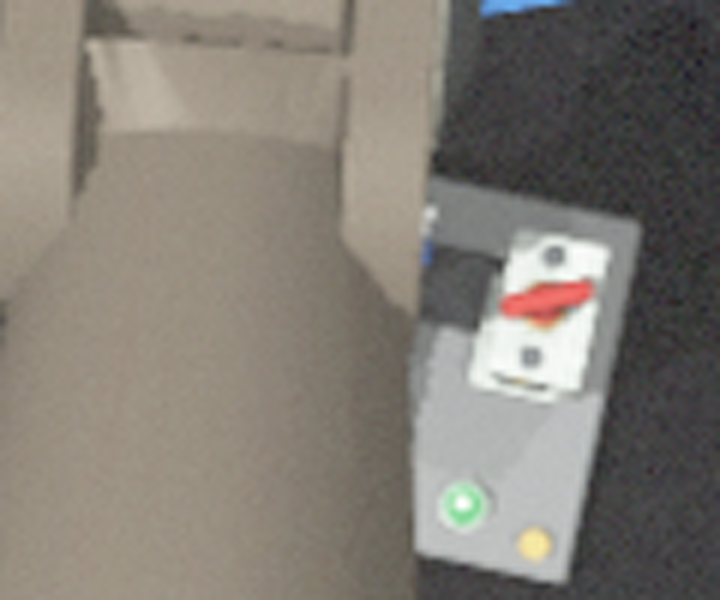

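Run:
```python
from h import *
t=camera("top");s=camera("scene")
im=cv2.imread("pics/top0.png");im=np.clip(255*(im/255.)**.5,0,255).astype(np.uint8)
f=8;x0,y0=265,160
im=cv2.resize(im[y0:y0+60,x0:x0+95],None,fx=f,fy=f,interpolation=2)
th=np.radians(-13.66);R=np.array([[np.cos(th),-np.sin(th)],[np.sin(th),np.cos(th)]]);o=np.array([.5555,-.0492])
def W(p,z):return [*(o+R@np.array(p)),z]
def poly(pts,z,col):
    u=(proj(t,[W(p,z) for p in pts])-[x0,y0]+.5)*f-.5
    cv2.polylines(im,[np.round(u).astype(int)],True,col,1)
for sg in(1,-1):
    poly([(a,sg*b) for a,b in((-6.5,45),(6.5,45),(6.5,57),(-6.5,57))] and [(a/1000,sg*b/1000) for a,b in((-6.5,45),(6.5,45),(6.5,57),(-6.5,57))],.073,(0,255,255))
poly([(-.031,-.125),(.031,-.125),(.031,-.089),(-.031,-.089)],.110,(0,255,0))
poly([(-.005,-.056),(.005,-.056),(.005,.056),(-.005,.056)],.071,(255,0,0))
u=(proj(t,[W((0,-.107),.151)])-[x0,y0]+.5)*f-.5;cv2.circle(im,tuple(np.round(u[0]).astype(int)),3,(255,255,255),1)
cv2.imwrite("pics/ov1.png",im)
```

```text
(no output)
```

View pics/ov1.png

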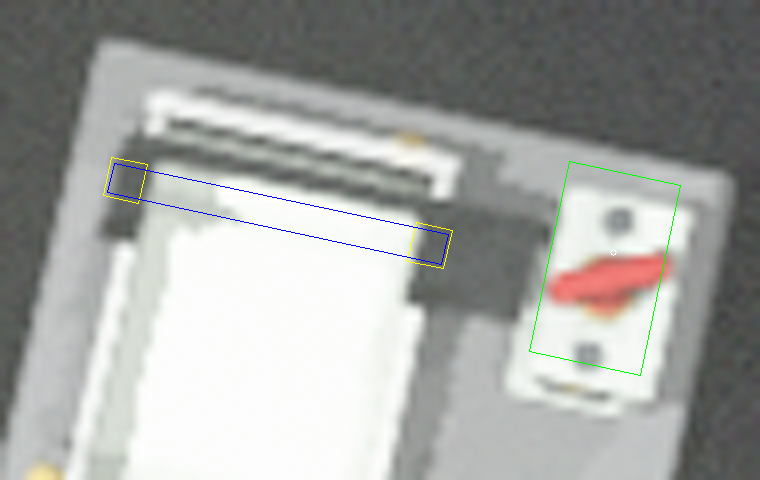

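Run:
```python
from h import *
np.set_printoptions(precision=4,suppress=True)
t=camera("top");s=camera("scene")
f=8;U=lambda p:(np.array(p)+.5)/f-.5+[265,160]
th=np.radians(-13.66);R=np.array([[np.cos(th),-np.sin(th)],[np.sin(th),np.cos(th)]]);o=np.array([.5555,-.0492])
L=lambda P:R.T@(P[:2]-o)*1000
for n,p,z in[("bolt1",(620,220),.112),("bolt2",(588,355),.112),("nut",(605,300),.125),("red",(609,278),.148),("redL",(552,288),.151),("redR",(668,267),.151),
  ("colTL",(572,180),.11),("colTR",(695,203),.11),("colBL",(516,375),.11),
  ("Lblk far",(140,133),.073),("Lblk near",(118,240),.073),("Rblk far",(470,203),.073),("Rblk near",(440,310),.073)]:
    P=atz(t,U(p),z);print(n,P[:2],"local mm",L(P))
im=cv2.imread("pics/top0.png")[:,:,::-1];hsv=cv2.cvtColor(np.ascontiguousarray(im),cv2.COLOR_RGB2HSV)
m=(cv2.inRange(hsv,(0,130,90),(9,255,255))|cv2.inRange(hsv,(170,130,90),(180,255,255)));m[:180]=0;m[215:]=0;m[:,:325]=0;m[:,360:]=0
p=np.argwhere(m)[:,::-1].astype(float);mu=p.mean(0);w,v=np.linalg.eigh(np.cov(p.T));print(len(p),mu,v[:,1],w)
for z in(.139,.148,.151):
    P=atz(t,mu,z);print(z,P,L(P))
a=atz(t,mu+v[:,1]*8,.149);b=atz(t,mu-v[:,1]*8,.149);d=b-a;print("paddle dir yaw",np.degrees(np.arctan2(d[1],d[0])))
```

```text
bolt1 [ 0.5451 -0.1584] local mm [  15.6852 -108.5602]
bolt2 [ 0.5026 -0.1469] local mm [ -28.352  -107.4786]
nut [ 0.5184 -0.1519] local mm [ -11.7415 -108.5842]
red [ 0.5227 -0.1518] local mm [  -7.635  -107.4109]
redL [ 0.5198 -0.1341] local mm [-14.6646 -90.9803]
redR [ 0.5253 -0.1696] local mm [  -0.9297 -124.1304]
colTL [ 0.5585 -0.1438] local mm [ 25.2579 -91.165 ]
colTR [ 0.5502 -0.1825] local mm [  26.303  -130.7517]
colBL [ 0.497  -0.1242] local mm [-39.1294 -86.6834]
Lblk far [ 0.5829 -0.0049] local mm [16.1582 49.5436]
Lblk near [0.5478 0.003 ] local mm [-19.8527  48.8864]
Rblk far [ 0.557  -0.1124] local mm [ 16.3975 -61.0413]
Rblk near [ 0.5221 -0.1016] local mm [-20.1154 -58.8181]
69 [340.7536 194.6667] [-0.9668  0.2555] [ 2.2147 14.9933]
0.139 [ 0.5228 -0.1525  0.139 ] [  -7.3226 -108.1323]
0.148 [ 0.5218 -0.1519  0.148 ] [  -8.4514 -107.7466]
0.151 [ 0.5215 -0.1517  0.151 ] [  -8.8276 -107.6181]
paddle dir yaw -76.60077087511601
```

Run:
```python
from h import *
im=cv2.imread("pics/top0.png").astype(float)
f=14;a=im[170:204,274:334]
o=np.clip((a-5)*4,0,255).astype(np.uint8)
cv2.imwrite("pics/dark.png",cv2.resize(o,None,fx=13,fy=13,interpolation=0))
im=cv2.imread("pics/scene0.png").astype(float)
a=im[192:222,300:345]
cv2.imwrite("pics/darks.png",cv2.resize(np.clip((a-5)*2.5,0,255).astype(np.uint8),None,fx=16,fy=16,interpolation=0))
```

```text
(no output)
```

View pics/dark.png

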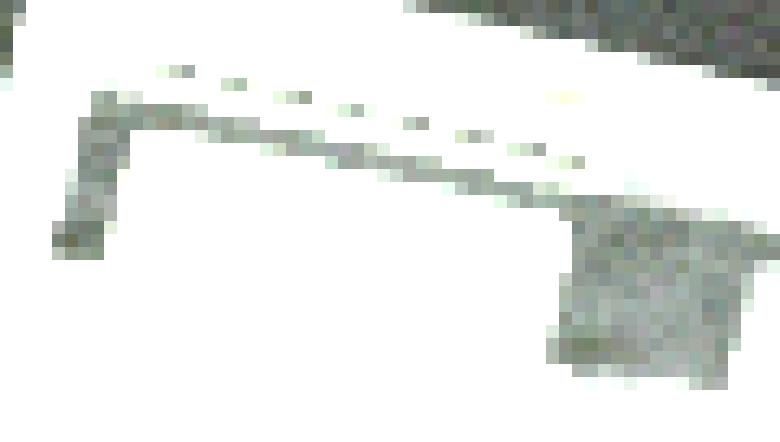

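View pics/darks.png

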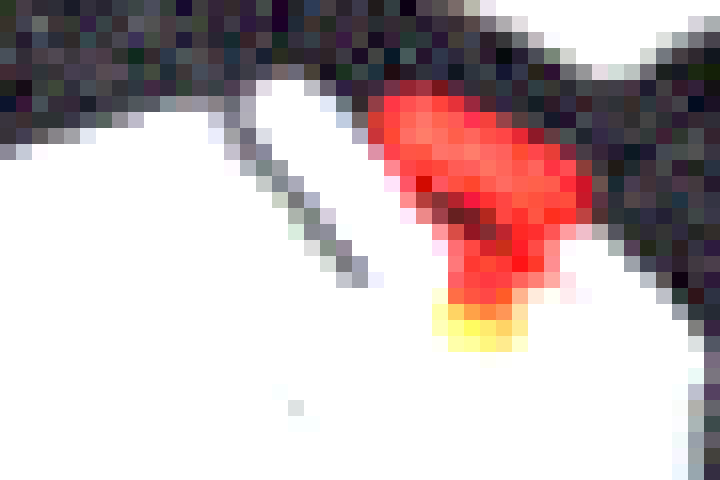

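Run:
```python
from h import *
np.set_printoptions(precision=4,suppress=True)
t=camera("top");s=camera("scene");U=lambda p:np.array(p)/13-.5+[274,170]
th=np.radians(-13.66);R=np.array([[np.cos(th),-np.sin(th)],[np.sin(th),np.cos(th)]]);o=np.array([.5555,-.0492])
L=lambda P:R.T@(P[:2]-o)*1000
pts={"Lfar":(112,92),"Lnear":(80,228),"Lout_mid":(73,170),"Lin_mid":(122,170),"Rfar":(590,203),"Rnear":(565,340),"Rin":(567,270),"Rout?":(740,300)}
for n in pts:
    P=atz(t,U(pts[n]),.074);print(n,P[:2],L(P))
# red masks
def red(im,b):
    hsv=cv2.cvtColor(np.ascontiguousarray(im),cv2.COLOR_RGB2HSV)
    m=(cv2.inRange(hsv,(0,130,90),(9,255,255))|cv2.inRange(hsv,(170,130,90),(180,255,255)))
    x0,y0,x1,y1=b;k=np.zeros_like(m);k[y0:y1,x0:x1]=m[y0:y1,x0:x1];return k
# model fit paddle+collar silhouette in both views
S0=cv2.imread("pics/scene0.png")[:,:,::-1];T0=cv2.imread("pics/top0.png")[:,:,::-1]
ms,mt=red(S0,(315,190,345,215)),red(T0,(325,180,360,215))
from scipy.optimize import minimize
def sil(c,x,y,a,b):
    ca,sa=np.cos(a),np.sin(a)
    k=np.zeros((400*8//8,640),np.float32)
    big=np.zeros((40*8,50*8),np.uint8)
    def add(hull):
        u=(proj(c,hull)-[b[0],b[1]]+.5)*8-.5
        cv2.fillConvexPoly(big,cv2.convexHull(np.round(u).astype(np.int32)),255)
    add([[x+i*.019*ca-j*.005*sa,y+i*.019*sa+j*.005*ca,z] for i in(1,-1) for j in(1,-1) for z in(.127,.151)])
    return cv2.resize(big,(50,40),interpolation=cv2.INTER_AREA)/255.
bs,bt=(305,180),(315,175)
Is=ms[180:220,305:355]/255.;It=mt[175:215,315:365]/255.
def cost(p,ws=1,wt=1):
    x,y,a=p
    return wt*((sil(t,x,y,a,bt)-It)**2).sum()+ws*((sil(s,x,y,a,bs)-Is)**2).sum()
for ws,wt in((0,1),(1,0),(1,1)):
    best=min((minimize(cost,[x,y,a],args=(ws,wt),method="Nelder-Mead",options=dict(initial_simplex=[[x,y,a],[x+.004,y,a],[x,y+.004,a],[x,y,a+.2]],xatol=1e-4)) for x in(.52,.53) for y in(-.152,-.157) for a in(-1.34,-1.6,-1.1)),key=lambda r:r.fun)
    print(ws,wt,best.x,np.degrees(best.x[2]),best.fun,L(best.x))
```

```text
Lfar [ 0.5817 -0.0051] [15.0422 49.0827]
Lnear [0.5542 0.0019] [-13.2842  49.3628]
Lout_mid [0.566  0.0031] [-2.0981 53.3037]
Lin_mid [ 0.5658 -0.0068] [-0.0139 43.6678]
Rfar [ 0.5567 -0.1008] [ 13.3501 -49.8163]
Rnear [ 0.5291 -0.095 ] [-14.8331 -50.7237]
Rin [ 0.5432 -0.0958] [ -0.9071 -48.1435]
Rout? [ 0.5363 -0.1304] [  0.5029 -83.4023]
0 1 [ 0.5232 -0.1532 -1.3306] -76.23829679402219 18.524552095347943 [  -6.7838 -108.7194]
1 0 [ 0.5265 -0.1483 -1.6874] -96.68146074351978 37.49234909650135 [  -4.7379 -103.1758]
1 1 [ 0.5234 -0.1509 -1.5436] -88.44193564078543 69.66563629373319 [  -7.1645 -106.407 ]
```

Run:
```python
from h import *
np.set_printoptions(precision=4,suppress=True)
s=st();c=camera("scene");im=c["img"][:,:,::-1]
f=10;x0,y0=295,165
im=np.clip(255*(im/255.)**.55,0,255).astype(np.uint8)
im=cv2.resize(im[y0:y0+50,x0:x0+60],None,fx=f,fy=f,interpolation=2)
th=np.radians(yawof(s["tool_rot"])-180);R=np.array([[np.cos(th),-np.sin(th)],[np.sin(th),np.cos(th)]])
ctr=s["ee_pos"][:2]-.002*R[:,1];zc=.058+s["ee_pos"][2]-.0288
def line(pts,col):
    u=(proj(c,[[*(ctr+R@np.array(p[:2])),zc+p[2]] for p in pts])-[x0,y0]+.5)*f-.5
    cv2.polylines(im,[np.round(u).astype(int)],True,col,1)
line([(-.005,.056,.013),(.005,.056,.013),(.005,-.056,.013),(-.005,-.056,.013)],(0,255,255))
line([(-.005,.056,-.013),(-.005,.056,.013),(-.005,-.056,.013),(-.005,-.056,-.013)],(0,255,0))
line([(-.002,.042,-.013),(-.002,.042,-.047),(-.002,-.042,-.047),(-.002,-.042,-.013)],(0,0,255))
cv2.imwrite("pics/ov2.png",im)
```

```text
t 11.0 p [ 0.5557 -0.0483  0.1182] yaw 166.22 q [-0.09  0.2  -0.14  1.22  0.   -1.42] F [-0.   0.3 -0.6] M [-0.02 -0.06 -0.03] w 0.096
```

View pics/ov2.png

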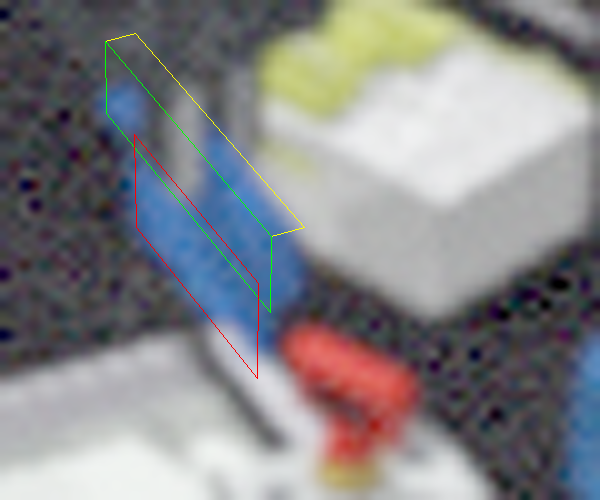

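```bash
cat > fit.py <<'E'
from h import *
from scipy.optimize import minimize
def fitcomb(c,s,box,tag,free):
    im=c["img"];x0,y0,x1,y1=box
    g=cv2.GaussianBlur(im,(0,0),.6).astype(float)
    m=((g[...,2]-g[...,0]>22)&(g[...,2]>1.25*g[...,1])).astype(np.float32)[y0:y1,x0:x1]
    n,l,stt,_=cv2.connectedComponentsWithStats(m.astype(np.uint8),connectivity=8)
    th0=np.radians(yawof(s["tool_rot"])-180)
    k=8
    def model(p):
        dx,dy,dz,roll,dyaw=p
        th=th0+dyaw
        Rz=cv2.Rodrigues(np.array([0,0,th]))[0];Rx=cv2.Rodrigues(np.array([roll,0,0.]))[0];R=Rz@Rx
        ctr=s["ee_pos"]+np.array([0,0,.0292+dz])+Rz@np.array([dx,dy,0])
        big=np.zeros(((y1-y0)*k,(x1-x0)*k),np.uint8);res=big
        def box(hx,hy,za,zb):
            P=np.array([[a*hx,b*hy,z] for a in(1,-1) for b in(1,-1) for z in(za,zb)])@R.T+ctr
            u=(proj(c,P)-[x0,y0]+.5)*k-.5
            cv2.fillConvexPoly(big,cv2.convexHull(np.round(u).astype(np.int32)),255)
        box(.005,.056,-.013,.013);box(.002,.042,-.047,-.013)
        return big
    # ignore: finger columns (project fingers region) & pixels of red
    W=np.ones_like(m)
    fp=[]
    for a in(-.03,.03):
        for b in(-.013,.013):
            for z in(.018,.08):
                v=np.array([np.cos(th0)*a-np.sin(th0)*b,np.sin(th0)*a+np.cos(th0)*b,z]);fp.append(s["ee_pos"]+v)
    u=(proj(c,fp)-[x0,y0]);hull=cv2.convexHull(np.round(u).astype(np.int32))
    Wm=np.zeros_like(m);cv2.fillConvexPoly(Wm,hull,1);W[Wm>0]=0
    hsv=cv2.cvtColor(im,cv2.COLOR_RGB2HSV)[y0:y1,x0:x1]
    W[((hsv[...,0]<9)|(hsv[...,0]>170))&(hsv[...,1]>120)&(hsv[...,2]>80)]=0
    def cost(q):
        p=np.zeros(5);p[free]=q
        A=cv2.resize(model(p),(x1-x0,y1-y0),interpolation=cv2.INTER_AREA)/255.
        reg=(p[0]/.003)**2+(p[1]/.006)**2+(p[2]/.01)**2+(p[4]/.05)**2
        return (W*(A-m)**2).sum()+reg
    st0=np.array([.003,.004,.004,.06,.04])[free];best=None
    for sg in(1,-1):
      for r0 in(-.05,0,.05):
        x=np.zeros(len(free));
        if 3 in free:x[list(free).index(3)]=r0
        sim=[x]+[x+sg*np.eye(len(x))[i]*st0[i] for i in range(len(x))]
        r=minimize(cost,x,method="Nelder-Mead",options=dict(initial_simplex=sim,xatol=1e-5,maxiter=600))
        if best is None or r.fun<best.fun:best=r
    p=np.zeros(5);p[free]=best.x
    print("fit dx,dy,dz,roll,yaw",np.round(p,4),"cost",round(best.fun,1),"cost0",round(cost(np.zeros(len(free))),1))
    v=cv2.resize(im[y0:y1,x0:x1],None,fx=k,fy=k,interpolation=2);v=np.clip(255*(v/255.)**.55,0,255).astype(np.uint8)
    cs,_=cv2.findContours(model(p),cv2.RETR_EXTERNAL,cv2.CHAIN_APPROX_NONE);cv2.drawContours(v,cs,-1,(255,255,0),1)
    cv2.drawContours(v,[hull*k],-1,(255,0,255),1)
    mm=cv2.resize(m,None,fx=k,fy=k,interpolation=0);cs,_=cv2.findContours((mm>0).astype(np.uint8),cv2.RETR_EXTERNAL,cv2.CHAIN_APPROX_NONE);cv2.drawContours(v,cs,-1,(0,255,0),1)
    save(tag,v);return p
E
python3 - <<'E'
from fit import *
s=st();c=camera("scene")
fitcomb(c,s,(290,160,340,210),"fit1.png",[0,1,2,3])
fitcomb(c,s,(290,160,340,210),"fit1b.png",[0,1,2,3,4])
E
```

```text
t 11.05 p [ 0.5558 -0.0484  0.1182] yaw 166.21 q [-0.09  0.2  -0.14  1.22  0.   -1.42] F [ 0.4  0.  -0.3] M [0.01 0.02 0.01] w 0.098
fit dx,dy,dz,roll,yaw [ 0.0002 -0.0023 -0.0036 -0.0734  0.    ] cost 14.4 cost0 23.9
fit dx,dy,dz,roll,yaw [-0.0004 -0.0003 -0.003  -0.0432  0.0312] cost 13.3 cost0 23.9
```

View pics/fit1.png

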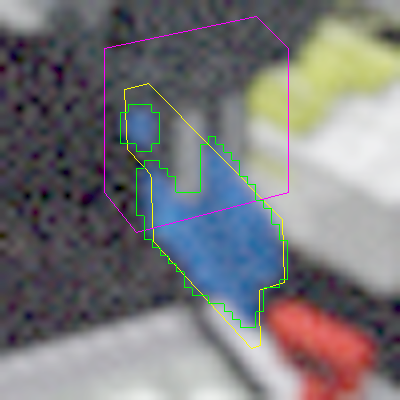

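```bash
sed -i 's/for a in(-.03,.03)/for a in(-.022,.022)/; s/for b in(-.013,.013)/for b in(-.012,.012)/; s/for z in(.018,.08)/for z in(.024,.05)/' fit.py
sed -i 's/    W\[((hsv/    W[(g[...,2][y0:y1,x0:x1]<75)\&(np.arange(y0,y1)[:,None]<180)]=0\n    W[((hsv/' fit.py
python3 - <<'E'
from fit import *
s=st();c=camera("scene")
fitcomb(c,s,(290,160,340,210),"fit2.png",[0,1,2,3])
fitcomb(c,s,(290,160,340,210),"fit2b.png",[0,1,2,3,4])
E
```

```text
t 11.1 p [ 0.5558 -0.0485  0.1183] yaw 166.2 q [-0.09  0.2  -0.14  1.22  0.   -1.42] F [-0.6  0.3 -0. ] M [ 0.03 -0.01 -0.02] w 0.1
fit dx,dy,dz,roll,yaw [-0.0004 -0.0019 -0.0025 -0.0469  0.    ] cost 19.1 cost0 26.8
fit dx,dy,dz,roll,yaw [-0.0005  0.0003 -0.0024  0.011   0.044 ] cost 15.8 cost0 26.8
```

View pics/fit2.png

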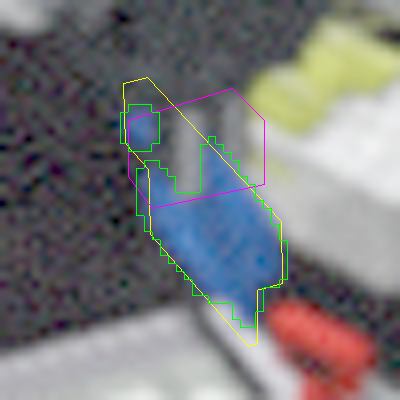

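View pics/fit2b.png

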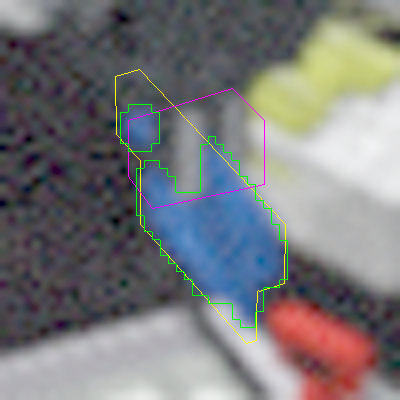

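Run:
```python
from fit import *
s=st();t=camera("top")
f=14;x0,y0=300,172
im=np.clip(255*(t["img"]/255.)**.5,0,255).astype(np.uint8)
im=cv2.resize(im[y0:y0+35,x0:x0+50],None,fx=f,fy=f,interpolation=0)
for yaw,roll,dy,col in((0,-.047,-.002,(255,255,0)),(.044,.011,0,(0,255,0))):
    th=np.radians(yawof(s["tool_rot"])-180)+yaw
    R=cv2.Rodrigues(np.array([0,0,th]))[0]@cv2.Rodrigues(np.array([roll,0,0.]))[0]
    ctr=s["ee_pos"]+[0,0,.0268]
    P=np.array([[a,b+dy,.013] for a,b in((-.005,.056),(.005,.056),(.005,-.056),(-.005,-.056))])@R.T+ctr
    u=(proj(t,P)-[x0,y0]+.5)*f-.5;cv2.polylines(im,[np.round(u).astype(int)],True,col,1)
save("ov3.png",im)
```

```text
t 11.15 p [ 0.5559 -0.0486  0.1183] yaw 166.19 q [-0.09  0.2  -0.14  1.22  0.   -1.42] F [ 0.8  0.2 -1. ] M [-0.01 -0.    0.06] w 0.096
```

View pics/ov3.png

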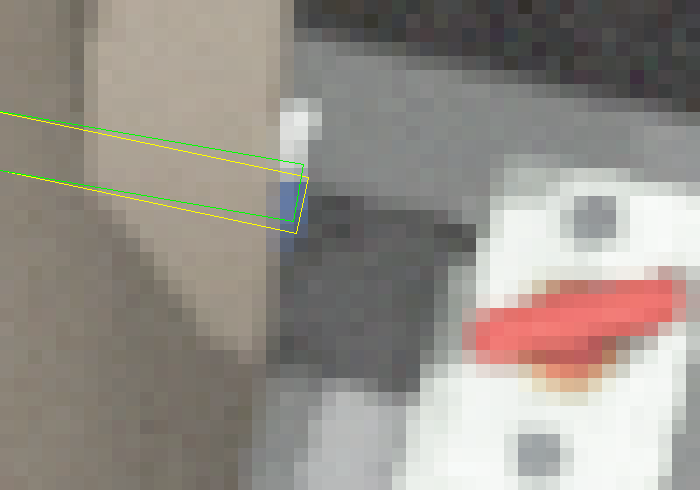

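carry_out([
  [-0.001, 0, 0.01],
  [0, 0, 0.012],
  [0, 0, 0.012],
  [0, 0, 0.01],
  [0, 0, 0.008],
  [0, 0, 0.004],
  [0, 0, 0],
], turn=[0, 0, 0, 0, 0, 0, 0])

```text
time_s: 12.08
ee_pos: [0.556, -0.048, 0.062]
tool_rot: [-0.0, -0.617, 0.787, 0.0]
wrist_force: [-0.0, 1.1, 0.1]
gripper_width: 0.105
```

Run:
```python
from fit import *
s=st();c=camera("scene");t=camera("top")
g=lambda im:np.clip(255*(im/255.)**.5,0,255).astype(np.uint8)
save("s10.png",cv2.resize(g(c["img"][170:225,285:345]),None,fx=10,fy=10,interpolation=2))
save("t10.png",cv2.resize(g(t["img"][165:210,270:330]),None,fx=10,fy=10,interpolation=2))
```

```text
t 12.07 p [ 0.556 -0.048  0.062] yaw 166.16 q [-0.09  0.23 -0.24  1.11  0.   -1.42] F [-0.   1.1  0.1] M [ 0.04 -0.06 -0.02] w 0.105
```

View pics/s10.png

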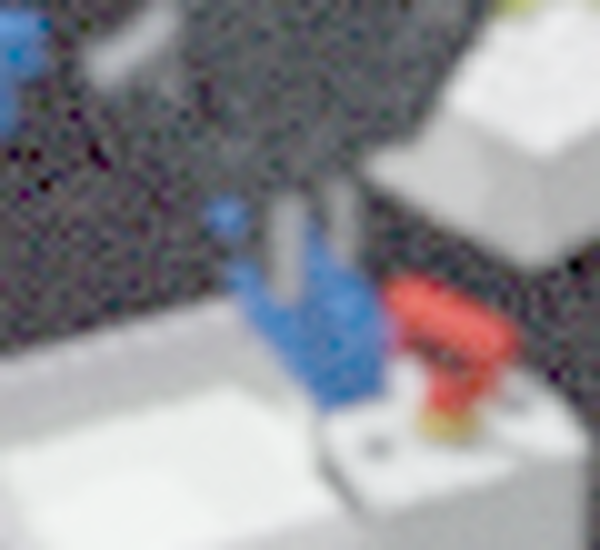

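View pics/t10.png

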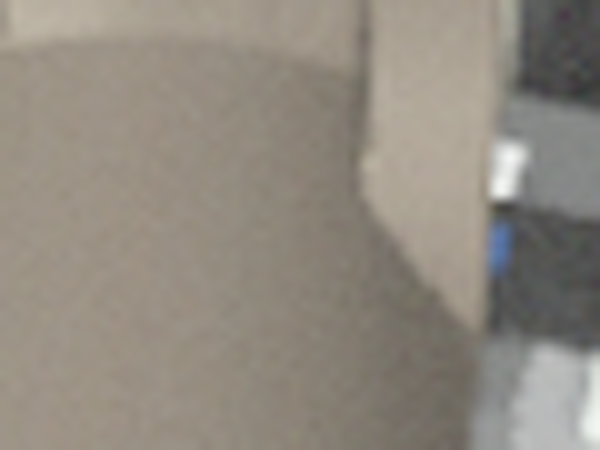

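No contact yet. Once the height difference is allowed for, the bar end (rows 222–272) lines up with the middle of the black block (205–325). Lowering on.

carry_out([
  [0, 0, 0.005],
  [0, 0, 0.005],
  [0, 0, 0.004],
  [0, 0, 0],
  [0, 0, 0],
], turn=[0, 0, 0, 0, 0])

```text
time_s: 12.8
ee_pos: [0.5557, -0.0476, 0.0534]
tool_rot: [0.001, -0.617, 0.787, -0.001]
wrist_force: [-16.8, 3.3, 37.0]
gripper_width: 0.099
```

Run:
```python
from fit import *
st()
```

```text
t 12.8 p [ 0.5557 -0.0476  0.0534] yaw 166.19 q [-0.09  0.23 -0.26  1.08  0.   -1.42] F [-16.8   3.3  37. ] M [0.46 3.53 0.13] w 0.099
```

carry_out([
  [0, 0, -0.006],
  [0, 0.0025, 0],
  [0, 0, 0],
  [0, 0, 0.003],
  [0, 0, 0.003],
  [0, 0, 0],
  [0, 0, 0],
], turn=[0, 0, 0, 0, 0, 0, 0])

```text
time_s: 13.68
ee_pos: [0.5532, -0.0472, 0.051]
tool_rot: [0.0, -0.617, 0.787, -0.0]
wrist_force: [-11.3, 2.0, 25.2]
gripper_width: 0.096
```

Run:
```python
from fit import *
st()
```

```text
t 13.68 p [ 0.5532 -0.0472  0.051 ] yaw 166.17 q [-0.09  0.23 -0.26  1.08  0.   -1.41] F [-11.3   2.   25.2] M [0.31 2.43 0.  ] w 0.096
```

carry_out([
  [0, 0, -0.003],
  [0, 0.003, 0],
  [0, 0, 0],
  [0, 0, 0.003],
  [0, 0, 0],
  [0, 0, 0],
], turn=[0, 0, 0, 0, 0, 0])

```text
time_s: 14.42
ee_pos: [0.5508, -0.0467, 0.048]
tool_rot: [-0.0, -0.617, 0.787, 0.0]
wrist_force: [-0.2, 0.5, -0.2]
gripper_width: 0.096
```

Run:
```python
from fit import *
s=st();c=camera("scene");t=camera("top")
g=lambda im:np.clip(255*(im/255.)**.5,0,255).astype(np.uint8)
save("s11.png",cv2.resize(g(c["img"][170:225,285:345]),None,fx=10,fy=10,interpolation=2))
save("t11.png",cv2.resize(g(t["img"][165:210,290:350]),None,fx=10,fy=10,interpolation=2))
```

```text
t 14.43 p [ 0.5508 -0.0467  0.048 ] yaw 166.16 q [-0.08  0.22 -0.27  1.07 -0.   -1.41] F [-0.2  0.5 -0.2] M [-0.05  0.05  0.  ] w 0.096
```

View pics/s11.png

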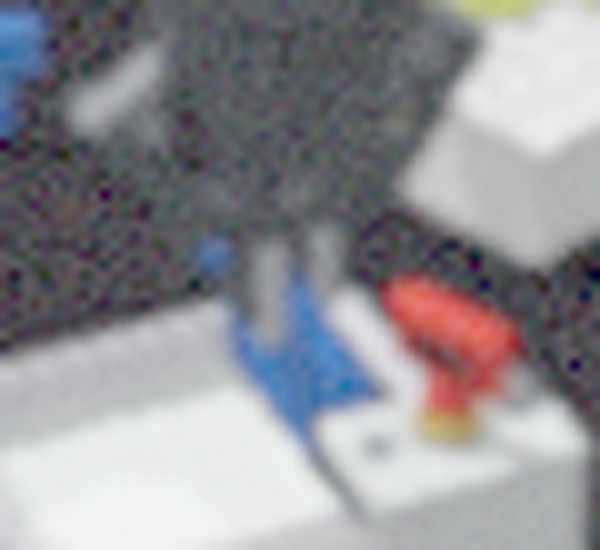

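View pics/t11.png

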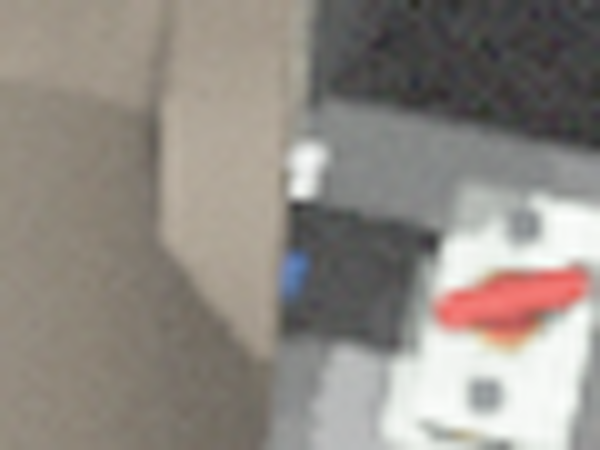

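Free of contact now, with the bar end at about row 276 in the block (205–340). Continuing down.

carry_out([
  [0, 0, 0.002],
  [0, 0, 0.002],
  [0, 0, 0],
  [0, 0, 0],
], turn=[0, 0, 0, 0])

```text
time_s: 15.02
ee_pos: [0.5508, -0.0467, 0.0442]
tool_rot: [-0.0, -0.617, 0.787, 0.0]
wrist_force: [-0.1, -0.2, -0.3]
gripper_width: 0.098
```

Run:
```python
from fit import *
st()
```

```text
t 15.03 p [ 0.5508 -0.0467  0.0442] yaw 166.16 q [-0.08  0.23 -0.28  1.06 -0.   -1.41] F [-0.1 -0.2 -0.3] M [0.01 0.02 0.04] w 0.098
```

carry_out([
  [0, 0, 0.002],
  [0, 0, 0.001],
  [0, 0, 0],
  [0, 0, 0],
], turn=[0, 0, 0, 0])

```text
time_s: 15.52
ee_pos: [0.551, -0.0467, 0.0421]
tool_rot: [0.0, -0.617, 0.787, -0.0]
wrist_force: [-1.8, 0.1, 6.2]
gripper_width: 0.099
```

Run:
```python
from fit import *
st()
```

```text
t 15.53 p [ 0.551  -0.0467  0.0421] yaw 166.16 q [-0.08  0.23 -0.28  1.06  0.   -1.41] F [-1.8  0.1  6.2] M [0.03 0.5  0.03] w 0.099
```

Seated (6 N up at the expected height). Releasing.

carry_out([
  [0, 0, 0],
  [0, 0, 0],
  [0, 0, 0],
  [0, 0, -0.005],
  [0, 0, -0.02],
  [0, 0, -0.03],
  [0, 0, -0.03],
  [0, 0, -0.03],
  [0, 0, 0],
], turn=[0, 0, 0, 0, 0, 0, 0, 0, 0], fingers=0.4)

```text
time_s: 16.65
ee_pos: [0.5523, -0.0468, 0.1591]
tool_rot: [0.002, -0.617, 0.787, -0.002]
wrist_force: [-0.2, -0.3, -0.7]
gripper_width: 0.398
```

Run:
```python
from fit import *
s=st();c=camera("scene");t=camera("top")
g=lambda im:np.clip(255*(im/255.)**.5,0,255).astype(np.uint8)
save("s12.png",cv2.resize(g(c["img"][170:225,285:345]),None,fx=10,fy=10,interpolation=2))
save("t12.png",cv2.resize(g(t["img"][160:220,270:360]),None,fx=8,fy=8,interpolation=2))
```

```text
t 16.65 p [ 0.5523 -0.0468  0.1591] yaw 166.16 q [-0.08  0.18 -0.08  1.31  0.   -1.41] F [-0.2 -0.3 -0.7] M [ 0.02 -0.02 -0.01] w 0.398
```

View pics/s12.png

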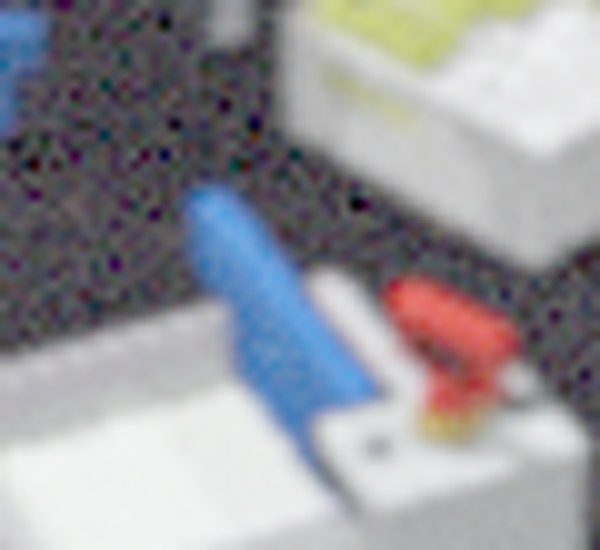

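View pics/t12.png

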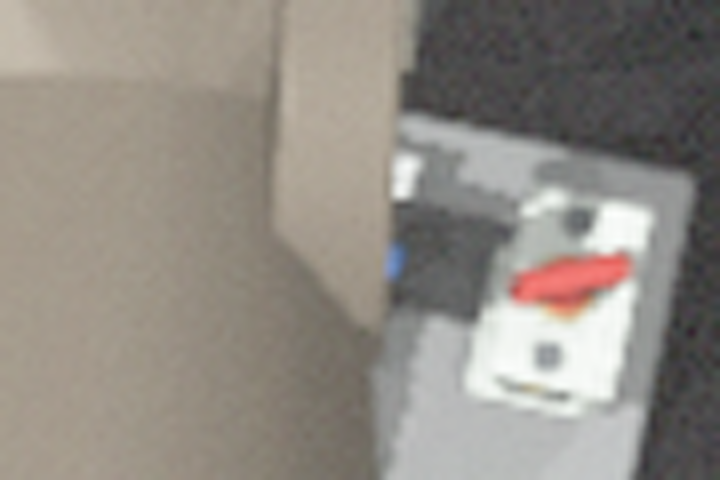

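The comb hangs in the notches in the scene view, with the fingers clear of it. Its landing position puts the screw at about (0.524,-0.153), which agrees with the top image. Moving to the screw.

Run:
```python
from fit import *
s=st(); plan([.524,-.1528,.152],193.6,5)
```

```text
t 16.75 p [ 0.5509 -0.0467  0.1562] yaw 166.16 q [-0.08  0.18 -0.08  1.3   0.   -1.41] F [-1.  -0.8 -1.6] M [ 0.01 -0.    0.03] w 0.4
from [ 0.5509 -0.0467  0.1562] 166.16 to [ 0.5243 -0.1524  0.1522] 193.66
[[0.022, 0.0, 0.001], [0.022, 0.002, 0.001], [0.021, 0.005, 0.001], [0.021, 0.006, 0.0], [0.02, 0.008, 0.001]]
turn -0.096 x 5
```

carry_out([
  [0.022, 0, 0.001],
  [0.022, 0.002, 0.001],
  [0.021, 0.005, 0.001],
  [0.021, 0.006, 0],
  [0.02, 0.008, 0.001],
  [0, 0, 0],
  [0, 0, 0],
], turn=[-0.096, -0.096, -0.096, -0.096, -0.096, 0, 0])

```text
time_s: 17.62
ee_pos: [0.5239, -0.152, 0.1514]
tool_rot: [0.0, 0.786, -0.619, -0.001]
wrist_force: [-0.1, 0.2, 0.1]
gripper_width: 0.397
```

Run:
```python
from fit import *
s=st();c=camera("scene");t=camera("top")
g=lambda im:np.clip(255*(im/255.)**.5,0,255).astype(np.uint8)
save("s13.png",cv2.resize(g(c["img"][150:225,285:365]),None,fx=8,fy=8,interpolation=2))
save("t13.png",cv2.resize(g(t["img"][150:230,260:360]),None,fx=7,fy=7,interpolation=2))
P=s["ee_pos"];print((proj(c,[P+[0,0,.023],[*P[:2],.151],[*P[:2],.139]])-[285,150])*8)
```

```text
t 17.62 p [ 0.5239 -0.152   0.1514] yaw -166.42 q [-0.28  0.17 -0.11  1.29  0.   -2.09] F [-0.1  0.2  0.1] M [ 0.02 -0.   -0.07] w 0.397
[[357.60888163 350.82941633]
 [355.97196461 406.83029542]
 [355.14860774 434.99831373]]
```

View pics/s13.png

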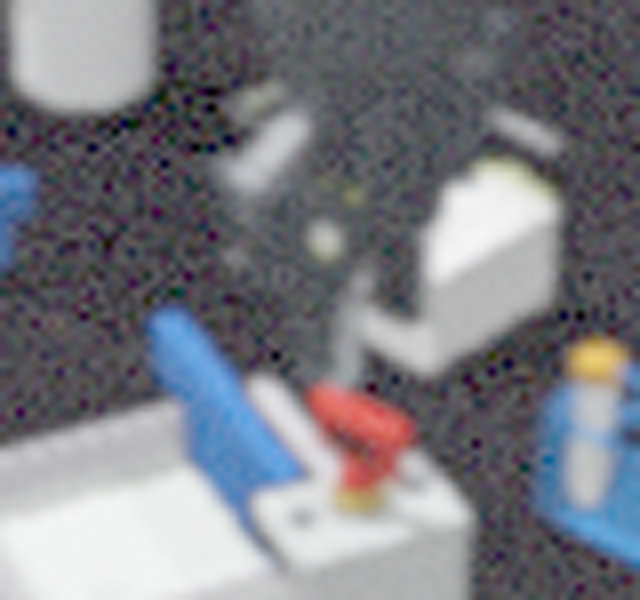

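View pics/t13.png

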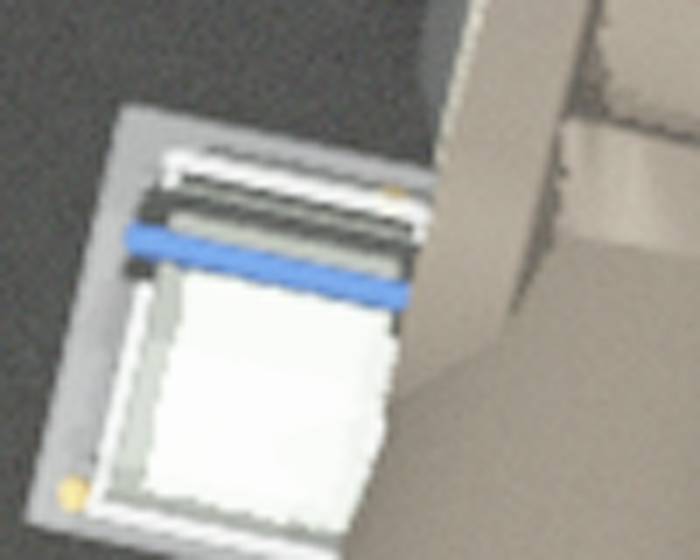

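Comb hangs in both notches, bar from (130,240) to (405,295) in the top crop. Fingers are over the red paddle. Descending.

carry_out([
  [0, 0, 0.01],
  [0, 0, 0.012],
  [0, 0, 0.01],
  [0, 0, 0.007],
  [0, 0, 0.004],
  [0, 0, 0],
], turn=[0, 0, 0, 0, 0, 0])

```text
time_s: 18.48
ee_pos: [0.5241, -0.1524, 0.109]
tool_rot: [0.0, 0.786, -0.618, -0.0]
wrist_force: [-0.4, 0.7, -1.1]
gripper_width: 0.398
```

Run:
```python
from fit import *
s=st();c=camera("scene")
g=lambda im:np.clip(255*(im/255.)**.5,0,255).astype(np.uint8)
save("s14.png",cv2.resize(g(c["img"][175:225,300:360]),None,fx=10,fy=10,interpolation=2))
```

```text
t 18.48 p [ 0.5241 -0.1524  0.109 ] yaw -166.35 q [-0.28  0.18 -0.19  1.2   0.   -2.09] F [-0.4  0.7 -1.1] M [ 0.05 -0.01  0.05] w 0.398
```

View pics/s14.png

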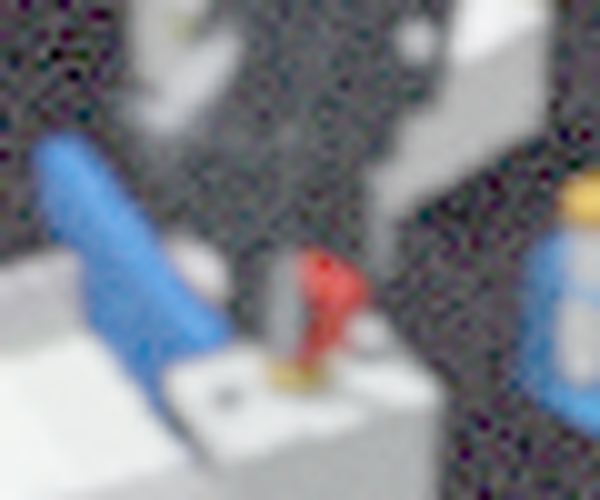

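carry_out([
  [0, 0, 0],
  [0, 0, 0],
  [0, 0, 0],
  [0, 0, 0],
  [0, 0, 0],
], turn=[0, 0, 0, 0, 0], fingers=0, force=30)

```text
time_s: 19.15
ee_pos: [0.5241, -0.1528, 0.1097]
tool_rot: [0.0, 0.786, -0.618, 0.0]
wrist_force: [-5.0, -2.1, 5.7]
gripper_width: 0.108
```

Run:
```python
from fit import *
st()
```

```text
t 19.15 p [ 0.5241 -0.1528  0.1097] yaw -166.35 q [-0.28  0.18 -0.19  1.2  -0.   -2.09] F [-5.  -2.1  5.7] M [-0.4   0.76 -0.01] w 0.108
```

carry_out([
  [0, 0.0007, 0],
  [0, 0, 0],
  [0, 0, 0],
  [0, 0, 0],
  [0, 0, 0],
  [0, 0, 0],
  [0, 0, 0],
], turn=[0, 0.15, 0.15, 0.15, 0.15, 0.15, 0])

```text
time_s: 20.02
ee_pos: [0.5236, -0.1527, 0.1097]
tool_rot: [0.0, -0.505, 0.863, -0.0]
wrist_force: [-3.3, -1.3, 5.4]
gripper_width: 0.109
```

Run:
```python
from fit import *
st()
```

```text
t 20.02 p [ 0.5236 -0.1527  0.1097] yaw 150.62 q [-0.28  0.18 -0.19  1.2  -0.   -1.34] F [-3.3 -1.3  5.4] M [-0.36  0.65 -0.01] w 0.109
```

carry_out([
  [-0.0004, 0.0003, 0],
  [0, 0, 0],
  [0, 0, 0],
], turn=[0.1, 0.1, 0])

```text
time_s: 20.4
ee_pos: [0.5234, -0.1526, 0.1097]
tool_rot: [-0.0, -0.416, 0.909, -0.001]
wrist_force: [-4.4, -2.7, 5.2]
gripper_width: 0.108
```

Run:
```python
from fit import *
st()
```

```text
t 20.4 p [ 0.5234 -0.1526  0.1097] yaw 139.16 q [-0.28  0.18 -0.19  1.2  -0.   -1.14] F [-4.4 -2.7  5.2] M [-0.6   0.68 -0.03] w 0.108
```

carry_out([
  [-0.0003, 0.0003, 0],
  [0, 0, 0],
  [0, 0, 0],
], turn=[0.1, 0.08, 0])

```text
time_s: 20.78
ee_pos: [0.5234, -0.1526, 0.1097]
tool_rot: [-0.0, -0.333, 0.943, -0.001]
wrist_force: [-3.6, -3.6, 5.1]
gripper_width: 0.103
```

Run:
```python
from fit import *
s=st();c=camera("scene")
g=lambda im:np.clip(255*(im/255.)**.5,0,255).astype(np.uint8)
save("s15.png",cv2.resize(g(c["img"][175:225,300:360]),None,fx=10,fy=10,interpolation=2))
```

```text
t 20.77 p [ 0.5234 -0.1526  0.1097] yaw 128.85 q [-0.28  0.18 -0.19  1.2  -0.   -0.96] F [-3.6 -3.6  5.1] M [-0.85  0.74 -0.06] w 0.103
```

View pics/s15.png

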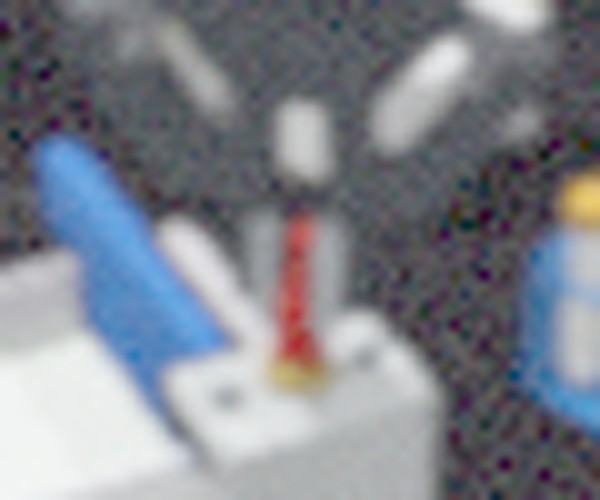

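The paddle turns with the jaws (edge-on between pads at (297,300)). 1.13 rad turned so far, no stop yet.

carry_out([
  [-0.0004, 0, 0],
  [0, 0, 0],
  [0, 0, 0],
], turn=[0.1, 0.08, 0])

```text
time_s: 21.2
ee_pos: [0.5233, -0.1525, 0.1097]
tool_rot: [-0.001, -0.246, 0.969, -0.001]
wrist_force: [-5.3, -4.1, 5.7]
gripper_width: 0.11
```

Run:
```python
from fit import *
s=st();print(np.round(s["joint_torque"],3))
```

```text
t 21.2 p [ 0.5233 -0.1525  0.1097] yaw 118.53 q [-0.28  0.18 -0.19  1.2  -0.   -0.78] F [-5.3 -4.1  5.7] M [-0.96  1.01 -0.  ] w 0.11
[  3.142 -42.955  33.541  -1.476   1.639   0.156]
```

carry_out([
  [-0.001, 0, 0],
  [0, 0, 0],
  [0, 0, 0],
], turn=[0.1, 0.08, 0])

```text
time_s: 21.58
ee_pos: [0.5233, -0.1523, 0.1097]
tool_rot: [-0.001, -0.158, 0.987, -0.001]
wrist_force: [-8.2, -5.4, 8.8]
gripper_width: 0.103
```

Run:
```python
from fit import *
s=st();print(np.round(s["joint_torque"],3))
```

```text
t 21.57 p [ 0.5233 -0.1523  0.1097] yaw 108.19 q [-0.28  0.18 -0.19  1.2  -0.   -0.6 ] F [-8.2 -5.4  8.8] M [-1.25  1.6  -0.03] w 0.103
[  4.27  -42.047  34.153  -2.632   2.224   0.155]
```

carry_out([
  [0.0025, -0.0006, 0],
  [0, 0, 0],
  [0, 0, 0],
], turn=[0.1, 0, 0])

```text
time_s: 21.95
ee_pos: [0.5232, -0.1523, 0.1096]
tool_rot: [0.001, -0.11, 0.994, -0.0]
wrist_force: [1.0, -1.1, 5.6]
gripper_width: 0.107
```

Run:
```python
from fit import *
s=st();print(np.round(s["joint_torque"],3))
```

```text
t 21.95 p [ 0.5232 -0.1523  0.1096] yaw 102.67 q [-0.28  0.18 -0.19  1.2   0.   -0.5 ] F [ 1.  -1.1  5.6] M [-0.15 -0.09 -0.03] w 0.107
[  0.229 -43.482  31.958   0.202   0.156  -0.045]
```

carry_out([
  [0, 0, 0],
  [0, 0, 0],
  [0, 0, 0],
], turn=[0.08, 0.08, 0])

```text
time_s: 22.32
ee_pos: [0.5231, -0.1522, 0.1096]
tool_rot: [0.001, -0.03, 1.0, -0.0]
wrist_force: [-0.7, -0.1, 5.4]
gripper_width: 0.109
```

Run:
```python
from fit import *
s=st();print(np.round(s["joint_torque"],3))
```

```text
t 22.32 p [ 0.5231 -0.1522  0.1096] yaw 93.47 q [-0.28  0.18 -0.19  1.2   0.   -0.34] F [-0.7 -0.1  5.4] M [-0.17 -0.05 -0.03] w 0.109
[  0.14  -43.342  32.004   0.11    0.091   0.156]
```

carry_out([
  [0, 0, 0],
  [0, 0, 0],
  [0, 0, 0],
], turn=[0.08, 0.08, 0])

```text
time_s: 22.7
ee_pos: [0.5231, -0.1521, 0.1097]
tool_rot: [0.001, 0.05, 0.999, 0.0]
wrist_force: [0.4, 0.3, 5.5]
gripper_width: 0.104
```

Run:
```python
from fit import *
s=st();print(np.round(s["joint_torque"],3))
```

```text
t 22.7 p [ 0.5231 -0.1521  0.1097] yaw 84.3 q [-0.28  0.18 -0.19  1.2   0.   -0.18] F [0.4 0.3 5.5] M [-0.03 -0.   -0.04] w 0.104
[-6.6000e-02 -4.3303e+01  3.2028e+01  6.0000e-02 -1.1000e-02  1.5600e-01]
```

carry_out([
  [0, 0, 0],
  [0, 0, 0],
  [0, 0, 0],
], turn=[0.07, 0.07, 0])

```text
time_s: 23.08
ee_pos: [0.5232, -0.152, 0.1097]
tool_rot: [0.001, 0.119, 0.993, 0.0]
wrist_force: [0.7, 0.4, 6.5]
gripper_width: 0.108
```

Run:
```python
from fit import *
s=st();print(np.round(s["joint_torque"],3))
```

```text
t 23.07 p [ 0.5232 -0.152   0.1097] yaw 76.29 q [-0.28  0.18 -0.19  1.2   0.   -0.04] F [0.7 0.4 6.5] M [ 0.07 -0.01 -0.01] w 0.108
[-2.4000e-01 -4.3285e+01  3.2038e+01  3.6000e-02 -1.0200e-01  1.2400e-01]
```

carry_out([
  [0, 0, 0],
  [0, 0, 0],
  [0, 0, 0],
], turn=[0.06, 0.06, 0])

```text
time_s: 23.45
ee_pos: [0.5232, -0.152, 0.1098]
tool_rot: [0.001, 0.177, 0.984, 0.0]
wrist_force: [-0.5, -0.6, 5.7]
gripper_width: 0.107
```

Run:
```python
from fit import *
s=st();print(np.round(s["joint_torque"],3));c=camera("scene")
g=lambda im:np.clip(255*(im/255.)**.5,0,255).astype(np.uint8)
save("s16.png",cv2.resize(g(c["img"][175:225,300:360]),None,fx=10,fy=10,interpolation=2))
```

```text
t 23.45 p [ 0.5232 -0.152   0.1098] yaw 69.63 q [-0.28  0.18 -0.19  1.2   0.    0.07] F [-0.5 -0.6  5.7] M [-0.08  0.1   1.51] w 0.107
[ -1.373 -42.981  31.908  -0.08    0.121   1.688]
```

View pics/s16.png

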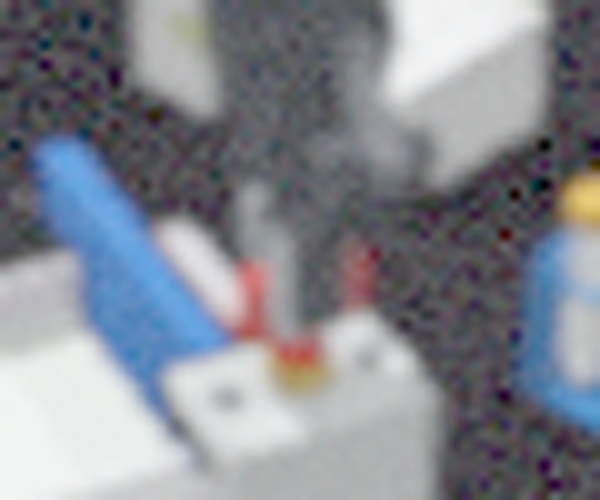

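Seated: the wrist moment jumped to 1.5 N m. I'll step back a little to find the yaw where the torque vanishes, which is the true seat angle.

carry_out([
  [0, 0, 0],
  [0, 0, 0],
], turn=[-0.03, 0])

```text
time_s: 23.75
ee_pos: [0.5231, -0.152, 0.1097]
tool_rot: [0.001, 0.162, 0.987, 0.0]
wrist_force: [-0.2, 0.8, 6.8]
gripper_width: 0.109
```

Run:
```python
from fit import *
s=st()
```

```text
t 23.75 p [ 0.5231 -0.152   0.1097] yaw 71.35 q [-0.28  0.18 -0.19  1.2   0.    0.04] F [-0.2  0.8  6.8] M [-0.02  0.05  1.25] w 0.109
```

carry_out([
  [0, 0, 0],
  [0, 0, 0],
], turn=[-0.05, 0])

```text
time_s: 24.0
ee_pos: [0.5231, -0.152, 0.1097]
tool_rot: [0.001, 0.138, 0.99, 0.0]
wrist_force: [-0.3, -0.5, 6.1]
gripper_width: 0.105
```

Run:
```python
from fit import *
s=st()
```

```text
t 24.0 p [ 0.5231 -0.152   0.1097] yaw 74.15 q [-0.28  0.18 -0.19  1.2   0.   -0.01] F [-0.3 -0.5  6.1] M [-0.03 -0.01  0.75] w 0.105
```

carry_out([
  [0, 0, 0],
  [0, 0, 0],
], turn=[-0.04, 0])

```text
time_s: 24.25
ee_pos: [0.5231, -0.152, 0.1097]
tool_rot: [0.001, 0.119, 0.993, 0.0]
wrist_force: [0.1, -0.0, 5.9]
gripper_width: 0.109
```

Run:
```python
from fit import *
s=st()
```

```text
t 24.25 p [ 0.5231 -0.152   0.1097] yaw 76.35 q [-0.28  0.18 -0.19  1.2   0.   -0.04] F [ 0.1 -0.   5.9] M [0.04 0.   0.06] w 0.109
```

Torque is nearly zero at yaw 76.4°, so that is the seat. Backing off a quarter turn.

carry_out([
  [0, 0, 0],
  [0, 0, 0],
  [0, 0, 0],
  [0, 0, 0],
  [0, 0, 0],
  [0, 0, 0],
  [0, 0, 0],
  [0, 0, 0],
  [0, 0, 0],
], turn=[-0.1, -0.18, -0.18, -0.18, -0.18, -0.18, -0.18, -0.18, -0.1])

```text
time_s: 25.38
ee_pos: [0.5236, -0.1528, 0.1097]
tool_rot: [0.001, -0.575, 0.818, -0.001]
wrist_force: [1.7, -2.1, 4.6]
gripper_width: 0.106
```

carry_out([
  [0, 0, 0],
  [0, 0, 0],
  [0, 0, 0],
], turn=[-0.08, -0.033, 0])

```text
time_s: 25.75
ee_pos: [0.5237, -0.1528, 0.1097]
tool_rot: [0.001, -0.618, 0.786, -0.001]
wrist_force: [5.5, -3.8, 3.5]
gripper_width: 0.107
```

Run:
```python
from fit import *
s=st();c=camera("scene");t=camera("top")
g=lambda im:np.clip(255*(im/255.)**.5,0,255).astype(np.uint8)
save("s17.png",cv2.resize(g(c["img"][175:225,300:360]),None,fx=10,fy=10,interpolation=2))
save("t17.png",t["img"])
```

```text
t 25.75 p [ 0.5237 -0.1528  0.1097] yaw 166.33 q [-0.28  0.18 -0.19  1.2  -0.   -1.62] F [ 5.5 -3.8  3.5] M [-0.72 -0.89 -0.02] w 0.107
```

View pics/s17.png

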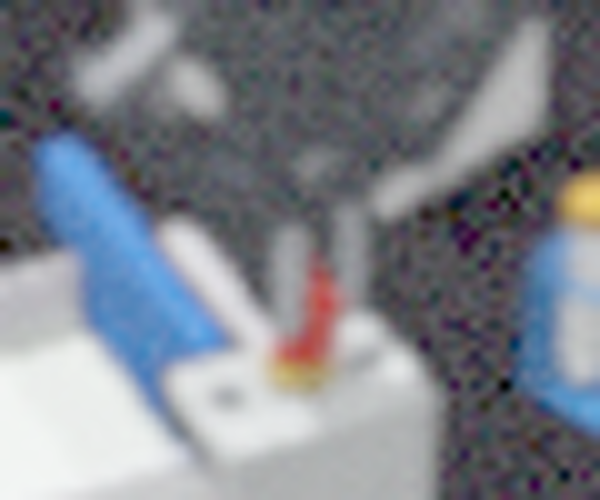

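View pics/t17.png

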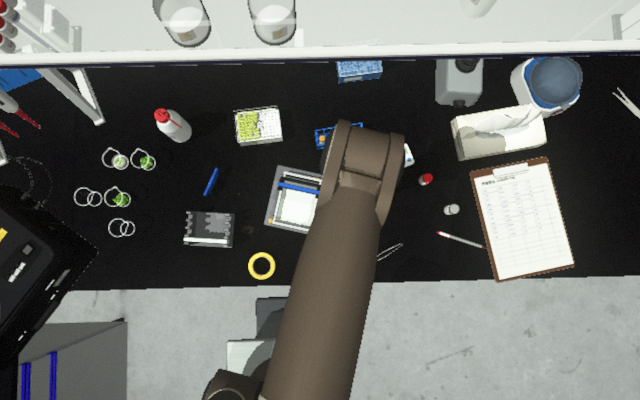

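carry_out([
  [0.0003, -0.0007, 0],
  [0, 0, 0],
  [0, 0, 0],
], turn=[0, 0, 0])

```text
time_s: 26.22
ee_pos: [0.5237, -0.1528, 0.1097]
tool_rot: [0.0, -0.618, 0.786, -0.0]
wrist_force: [2.4, -1.7, 4.3]
gripper_width: 0.106
```

Run:
```python
from fit import *
s=st();a=cv2.imread("pics/top0.png").astype(int);b=camera("top")["img"][:,:,::-1].astype(int)
for n,(x0,y0,x1,y1) in{"vials":(412,168,465,220),"rackwhite":(182,225,240,250)}.items():
    print(n,np.abs(a-b)[y0:y1,x0:x1].mean(),np.abs(a-b)[y0:y1,x0:x1].max())
```

```text
t 26.23 p [ 0.5237 -0.1528  0.1097] yaw 166.32 q [-0.28  0.18 -0.19  1.2   0.   -1.62] F [ 2.4 -1.7  4.3] M [-0.49 -0.58  0.03] w 0.106
vials 9.231011127237542 116
rackwhite 4.44 31
```

Run:
```python
from fit import *
a=cv2.imread("pics/top0.png");b=camera("top")["img"][:,:,::-1]
v=np.hstack([cv2.resize(np.ascontiguousarray(i[165:222,405:470]),None,fx=6,fy=6,interpolation=2) for i in(a,b)]);cv2.imwrite("pics/v.png",v)
```

```text
(no output)
```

View pics/v.png

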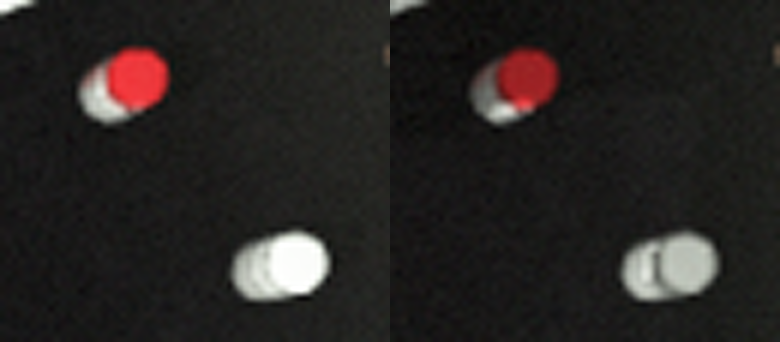

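The vials are unmoved, with the red cap at (138,78) and the white one at (298,264) in both halves. Only the arm's shadow differs. Handing in.

Run:
```python
from workcell import *
print(close_job())
```

```text
the job is handed in; nothing more can be done
None
```

The gel caster is set up and handed in at about 26 s. The blue comb hangs in the carrier, and the thumbscrew is held a quarter turn back from its seat.

**Comb:** I lifted the larger blue comb straight up out of the rack, hung it in the carrier notches and let go. The last views of it show it lying along the carrier, with its left end in its notch. The right notch was behind the arm or the column in those views. I did not check the gap under the teeth directly.

**Thumbscrew:** I turned it clockwise about 2.04 rad until it seated. The wrist moment jumped to 1.5 N m, then fell to about 0 at a gripper angle of 76.4°. I then backed it off to 166.3°, which is 90° to within a degree or so, read from the gripper's angle. The paddle is still gripped (opening 0.106), with only a few newtons of side force.

**Other things:** The white comb is still in the rack. The two vials are where they started; the image differences there were only the arm's shadow.

**What went wrong or disagreed:**
- **First grasp:** it closed on nothing, because the fingertips ended about 22 mm short of the reported tool point. I allowed for that afterwards.
- **Carrier position:** my first camera estimate was about 5 mm off in x. The bar touched a notch lip with up to about 37 N upward (about 41 N in total at the wrist, through the held comb) before I moved it over.
- **Comb tilt:** the comb appeared tilted about 2.7° in the grip before I set it down.
- **Screw side force:** while turning, I first corrected the side force the wrong way, up to about 10 N, and then fixed it.

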